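# Press a dish and set the hydraulic lever to float

### The job

Set the lidded dish flat inside the low square fence on the tray of the small hydraulic bench press and let go of it, push the tray fully home under the pressing head, and only then push the control lever forward, past the light first notch and on over the stiffer detent, until it sits in the float notch at the end of its travel and the head rests on the dish by its own weight. Keep the dish level all the way and leave the tape roll, marker and syringe where they are.

Things in the scene. Friction and masses are not known exactly. Their poses are not given: they have to be found in the camera images.
- dish: Lidded round whitish dish, 59 mm across, 15 mm high, about 30 g, standing on the table right of the press, at one of two places (the tape roll is at the other); origin at the centre of its underside, z up. Best gripped across its own x or y axis, where the rim has flats 56 mm apart and 30 mm wide.
- press: White bench press fixed to the table; base 135 x 150 mm. Origin on the table below the pressing head; +x is its back (tray home, lever forward), -x its front, turned a little about z. Crosshead: 70 mm wide, from x -29 mm to the rear column, z 92 to 134 mm, cylinder on top to 164 mm. A grey valve console (110 x 46 mm, 76 mm high) with the lever stands on its right (-y).
- press_tray (a joint): How far the tray is pulled out, m: 0 fully home under the head, 0.1 fully out. It starts 0.085 to 0.1 out. It slides with about 2 N of friction and stays where it is left.
- tray_seat (a point): Centre of the tray's flat floor, where the dish's underside goes, 39 mm above the table; moves with the tray; axes as the press. Round it stands a square fence, 68 mm wide inside, its top 42 mm above the table, then the tray's edge rim, 95 mm square outside, top 43 mm above the table.
- tray_handle (a point): Top centre of the tray's black upright handle plate, 59 mm above the table; the plate is 10 mm thick (x), 64 mm wide (y), 26 mm high, 94 mm in front of the tray_seat. Push its front (-x) face towards +x to send the tray home; there is a stop.
- press_lever (a joint): Lever angle about the y axis through lever_pivot, rad: 0 leans 0.4 from upright to -x (hold), 0.75 leans 0.35 to +x (end stop, float notch). Starts at 0 to 0.15. At the knob it takes about 2 N, 5 N past the light detent at 0.30, 11 N past the stiff float detent at 0.62 (felt 0.50 to 0.74); then it snaps to the end stop. It stays where left between detents.
- lever_knob (a point): Centre of the black knob of the lever, 120 mm from lever_pivot; knob 28 mm in diameter, 46 mm long along the lever. It moves in an arc about lever_pivot in the press's x-z plane. The steel rod below it is 10 mm thick.
- lever_pivot (a point): Lever's hinge, 50 mm above the table, 130 mm to the right (-y) of the press's origin; axis along the press's y.
- press_head (a joint): How far the pressing head (dark disc, 48 mm across) has sunk, m; its underside is 74 mm above the table at 0. The valve lets it sink at most 36 mm per rad of lever angle, by its own weight (0.4 kg); on a dish in the home tray it comes to rest at 0.020, without a dish lower.
- tape: Roll of tape lying flat, 104 mm across, 25 mm high; bystander, origin at the centre of its underside.
- marker: Marker pen lying on the table, 135 mm long along its y, 16 mm thick; bystander, origin at the middle of its underside.
- syringe: Small empty syringe lying on the table, 85 mm long along its y, 16 mm high; bystander, origin at the middle of its underside.
Mind the look-alikes: they are no part of the job. Leave any black look-alike of the dish alone.

How it is judged:
By the outcome, as a careful person would: the job done as asked, in the order asked, and still so for the second after the job is handed in, with the robot touching nothing.
It also fails if it takes over 70 s, if anything falls off the work surface, if the arm or the gripper's body presses on something with over 40 N, if the wrist force passes 120 N, or if a joint passes its speed limit or range.

### The arm

A 6-joint arm with a two-finger parallel gripper is mounted at the origin on a cart in front of the work surface, level with it; the furniture and walls round the work are solid. World frame = base frame: x ahead of the robot, y to its left, z up, the work surface at z = 0. Lengths are in m, angles in rad, forces in N, time in s.
With the tool pointing down it reaches from about 0.325 to 0.775 m from the base axis. Payload 9.3 kg.
Tool frame: the origin (TCP) lies midway between the tips of the shut fingers; the grasp point (between the pads) lies 19 mm behind it; z points along the fingers, y is the direction in which the jaws open and shut (so a half turn about z gives the same grasp; the last joint's range is limited). The gripper opens to 85 mm and grips with 20 to 120 N. Pads are 22 mm wide; open, the fingers measure 114 mm over their backs; the gripper's body (76 mm by 85 mm) begins 54 mm behind the grasp point. The pads swing forward as they close: fully open they stand 13 mm farther back than shut.
Start: joints at [1.102, 0.259, 0.021, 1.334, 0, 1.418], TCP at [0.171, 0.523, 0.231] pointing down, gripper open.
Joint ranges: [-3.04, 3.04], [-0.91, 1.82], [-1.04, 1.36], [-1.92, 1.95], [-1.52, 1.45], [-3.14, 3.14]. Speed limits (rad/s): [2.22, 2.22, 2.79, 3.14, 3.14, 3.14].

### API

Orientations are given as a rotation vector (axis times angle).
In Python, from workcell import arm gives the robot as it stands.
- The arm moves only by the tool play_rows, never from a script. Its argument "rows" is a list of rows, each an object with "travel": the shift along the world's x, y, z in mm, a list of three; "angular": the turn, a rotation vector about the world's x, y, z in degrees, a list of three; "gripper": the opening in per cent of the stroke, from 0 (shut) to 100 (fully open). A call has exactly 5 rows; each row is the pose to reach, as a shift and turn from the pose commanded when the call began; what a row does not reach only later rows make up. A row lasts 1/10 s, in which the tool goes at most 50 mm and 8.59 degrees, less where a joint would pass 70% of its speed; a pose out of reach is approached as far as the arm can. A call with a gripper value outside its range is refused whole. The fingers move at their own pace and stop on an object; "force" is the grip in N (left out, the last holds). Time passes only in rows, so rows that repeat a pose let the fingers close, or fill a call up. It gives the time, the measured TCP pose, the force and the opening at its end, in the units of the state.
- arm.observe(): the state, without advancing time (a new reading comes with each control period).
- arm.grab_frame(name): name is "side" or "top" or "wrist"; returns a dict with "pixels" (400x640x3 uint8, red, green, blue), "K" (3x3 intrinsics, pixels), "rvec" (rotation vector, rad) and "tvec" (3), from world to camera coordinates, as OpenCV has them. Camera axes: x right, y down, z forward; pixel columns grow to the right and rows downward; lengths in m; the calibration is good to about 2 mm. A picture is of the moment at which its call begins. There is no depth.
- arm.close_job(): hands the job in, once; it reports no verdict.
Trained networks look in the newest picture that a camera, given by its name, has taken for a name from the list of things; names that differ only in an ending like _2 or _b are one class to them, and where a whole thing is asked for, a point or a joint stands for the part that bears it (a point fixed in the world has none). Each returns a list of dicts, best first, with "confidence" (0 to 1); they miss things now and then, are a little off and sometimes report something else, mostly with a low value. They report only what shows in the picture. A call takes as long as a camera call. They do not tell look-alikes from the thing itself.
- arm.boxes_of(camera, thing): "uv" ([column, row] in pixels, amid what is visible of it).
- arm.landmark_of(camera, thing): "uv" ([column, row] in pixels: a listed point, or the origin of a listed thing).
The state is a dict: "clock": time; "joint_positions": joint angles; "joint_velocities": joint speeds; "effort": joint torques, N m; "ee_pos": TCP position; "eef_rot": TCP orientation; "wrist_force": force on the tool from outside, world axes, zero at the start; "torque": the same for the moment, N m; "gripper_width": finger opening in m.
Only numpy, scipy, OpenCV 4.12 (cv2) and the standard library are available. Lean on these libraries where they do the work, as an engineer would, in place of code of your own. Each camera call takes 0.05 s, during which the arm holds its last target.

## Working session

There is one attempt and no reset: what is moved stays moved. The work goes in short steps, Python scripts to look and compute and a tool call to move; the robot and the scene stay as the last step left them, time stands still between calls to the robot, and variables do not carry over. Pictures are saved under pics/ and viewed, and the job is handed in when it is done.

Besides the shell and the picture viewer there is one more tool, called after "Request:" as name(argument=value, ...) on one line, values as JSON. play_rows: Moves the arm, as the interface text tells. Its arguments: {"type":"object","properties":{"rows":{"type":"array"},"force":{"type":"number"}},"required":["rows"]}

```bash
mkdir -p pics; ls; python3 - <<'E'
from workcell import arm
import cv2
s=arm.observe();print(s)
for c in ["side","top","wrist"]:
    f=arm.grab_frame(c);cv2.imwrite(f"pics/a_{c}.png",f["pixels"][:,:,::-1]);print(c,f["K"],f["rvec"],f["tvec"])
    for t in ["dish","press","tray_seat","tray_handle","lever_knob","lever_pivot","tape","marker","syringe"]:
        for fn in ("landmark_of","boxes_of"):
            try:
                r=getattr(arm,fn)(c,t);print(c,t,fn,[(list(map(int,q["uv"])),round(q["confidence"],2)) for q in r])
            except Exception as e: print(t,fn,e)
print(arm.observe()["clock"])
E
```

```text
pics
{'clock': 0.0, 'joint_positions': array([1.10239849e+00, 2.59225375e-01, 2.07339723e-02, 1.33369175e+00,
       3.20922098e-05, 1.41819625e+00]), 'joint_velocities': array([-0.00020586,  0.00040265,  0.00097093, -0.00040479, -0.00120567,
       -0.00058015]), 'effort': array([ 5.67238618e-03, -5.55641019e+01,  3.44535863e+01,  1.34796719e-02,
        2.07937446e-04, -1.17092367e-05]), 'ee_pos': array([0.17068138, 0.52254607, 0.2306372 ]), 'eef_rot': array([-4.93923740e-01, -3.10206147e+00,  2.05854794e-03]), 'wrist_force': array([-0.52991836,  0.04656702,  0.06598539]), 'torque': array([-0.00552242, -0.01707959, -0.01262444]), 'gripper_width': 0.08537442451442727}
side [[368.19517379   0.         316.70329471]
 [  0.         368.19517379 205.44333642]
 [  0.           0.           1.        ]] [ 2.03429344 -0.31127568  0.18080928] [-0.51199647  0.14987019  0.82802798]
side dish landmark_of [([389, 319], 0.63), ([279, 232], 0.57)]
side dish boxes_of [([387, 319], 0.65), ([274, 234], 0.56)]
side press landmark_of [([364, 239], 0.84)]
side press boxes_of [([371, 233], 0.61), ([383,
[... 1935 characters left out ...]
   0.           1.        ]] [-2.35710194 -1.70749759 -0.23669469] [-0.55031618 -0.03435996  0.37885528]
wrist dish landmark_of []
wrist dish boxes_of [([119, 393], 0.16)]
wrist press landmark_of []
wrist press boxes_of []
wrist tray_seat landmark_of []
wrist tray_seat boxes_of []
wrist tray_handle landmark_of []
wrist tray_handle boxes_of []
wrist lever_knob landmark_of []
wrist lever_knob boxes_of []
wrist lever_pivot landmark_of []
wrist lever_pivot boxes_of [([117, 391], 0.21)]
wrist tape landmark_of []
wrist tape boxes_of []
wrist marker landmark_of [([95, 384], 0.47)]
wrist marker boxes_of [([121, 389], 0.61)]
wrist syringe landmark_of [([95, 384], 0.16)]
wrist syringe boxes_of []
2.85
```

View pics/a_top.png

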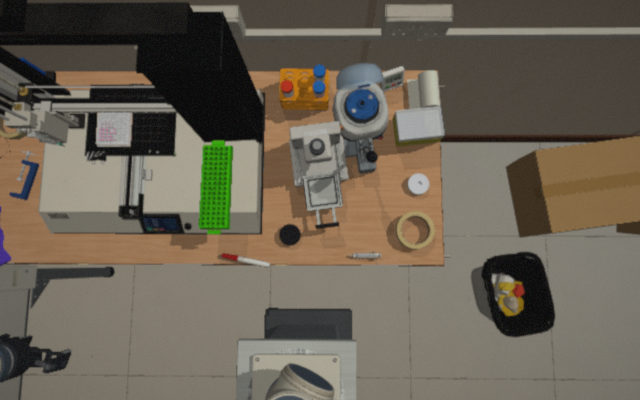

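View pics/a_side.png

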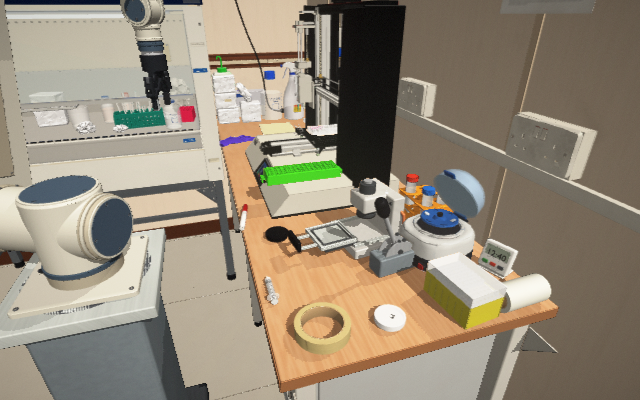

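```bash
python3 - <<'E'
import cv2
t=cv2.imread("pics/a_top.png")
cv2.imwrite("pics/c_top.png",cv2.resize(t[120:290,220:460],None,fx=3.3,fy=3.3,interpolation=cv2.INTER_CUBIC))
t=cv2.imread("pics/a_side.png")
cv2.imwrite("pics/c_side.png",cv2.resize(t[170:370,230:450],None,fx=2.9,fy=2.9,interpolation=cv2.INTER_CUBIC))
E
```

```text
(no output)
```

View pics/c_top.png

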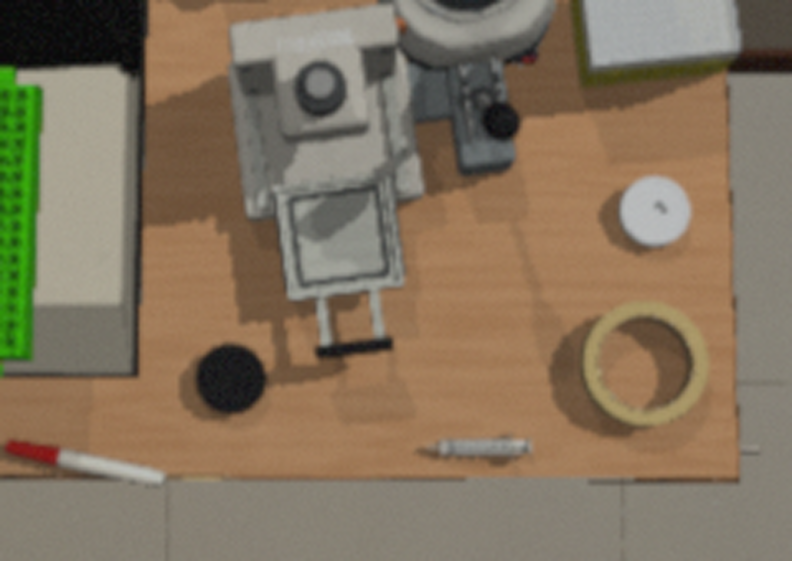

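View pics/c_side.png

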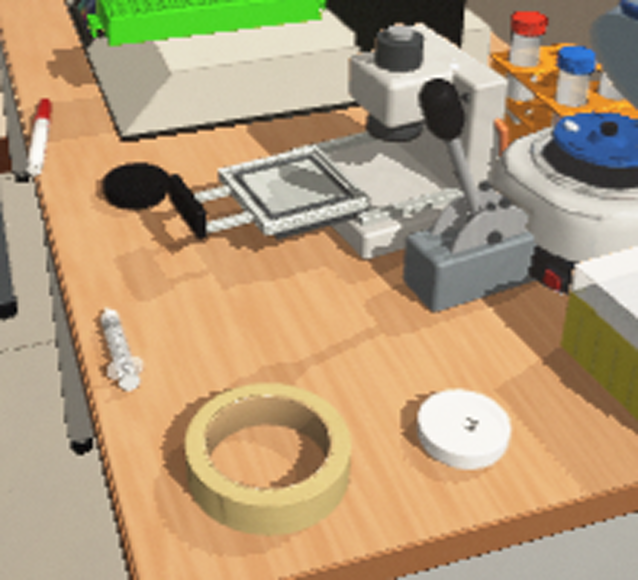

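```bash
cat > h.py <<'E'
import numpy as np, cv2
from scipy.optimize import least_squares
CAM={"side":([[368.19517379,0,316.70329471],[0,368.19517379,205.44333642],[0,0,1.]],[2.03429344,-0.31127568,0.18080928],[-0.51199647,0.14987019,0.82802798]),
"top":([[461.61775047,0,321.81697155],[0,461.61775047,200.05615275],[0,0,1.]],[2.14486939,-2.13693532,0.13086991],[-0.06925814,0.52509165,1.21673106])}
def cam(c):
    if isinstance(c,str): c=CAM[c]
    return [np.array(a,float) for a in c]
def proj(c,P):
    K,r,t=cam(c); return cv2.projectPoints(np.array(P,float).reshape(-1,3),r,t,K,None)[0].reshape(-1,2)
def plane(c,uv,z):
    K,r,t=cam(c);R=cv2.Rodrigues(r)[0];d=R.T@np.linalg.solve(K,[uv[0],uv[1],1.]);o=-R.T@t
    return o+d*(z-o[2])/d[2]
def press(p):
    x,y,a,q,l=p;c,s=np.cos(a),np.sin(a)
    W=lambda v:[x+c*v[0]-s*v[1],y+s*v[0]+c*v[1],v[2]]
    an=-0.4+l
    return dict(press=W([0,0,0]),tray_seat=W([-q,0,.039]),tray_handle=W([-q-.094,0,.059]),lever_pivot=W([0,-.13,.05]),lever_knob=W([.12*np.sin(an),-.13,.05+.12*np.cos(an)]))
E
python3 - <<'E'
from h import *
O=[("top","press",318,159),("top","tray_seat",321,194),("top","tray_handle",324.5,222.5),("top","lever_knob",369.5,156),("top","lever_pivot",363,148),
("side","press",364,239),("side","tray_seat",328,235),("side","tray_handle",296,236),("side","lever_knob",382,206),("side","lever_pivot",397,249)]
def f(p):
    m=press(p); return np.concatenate([proj(c,m[n])[0]-[u,v] for c,n,u,v in O])
s=least_squares(f,[.6,0,0.1,.09,.1],loss="soft_l1");print(s.x.round(4));print(np.c_[[ (c+n) for c,n,*_ in O],f(s.x).reshape(-1,2).round(1).astype(str)])
print({k:np.round(v,3) for k,v in press(s.x).items()})
print("dish top",plane("top",(415.8,184),.015),plane("side",(390,315),.015))
print("dish base", plane("side",(389,319),0),plane("top",(416,182),0))
E
```

```text
[ 0.6481 -0.0528  0.1359  0.1009 -0.0028]
[['toppress' '-0.9' '-0.2']
 ['toptray_seat' '0.5' '-2.4']
 ['toptray_handle' '1.6' '2.7']
 ['toplever_knob' '0.5' '-0.4']
 ['toplever_pivot' '1.0' '0.4']
 ['sidepress' '0.2' '-2.1']
 ['sidetray_seat' '1.5' '-2.0']
 ['sidetray_handle' '-2.8' '-1.1']
 ['sidelever_knob' '0.1' '0.9']
 ['sidelever_pivot' '-1.0' '-2.7']]
{'press': array([ 0.648, -0.053,  0.   ]), 'tray_seat': array([ 0.548, -0.067,  0.039]), 'tray_handle': array([ 0.455, -0.079,  0.059]), 'lever_pivot': array([ 0.666, -0.182,  0.05 ]), 'lever_knob': array([ 0.619, -0.188,  0.16 ])}
dish top [ 0.57377281 -0.3265183   0.015     ] [ 0.5745266  -0.33679698  0.015     ]
dish base [ 0.5762955  -0.33208979  0.        ] [ 0.58210169 -0.33002637  0.        ]
```

```bash
cat >> h.py <<'E'
# wrist camera in tool frame from start
_R0=cv2.Rodrigues(np.array([-4.93923740e-01,-3.10206147e+00,2.05854794e-03]))[0];_p0=np.array([0.17068138,0.52254607,0.2306372])
_Rc=cv2.Rodrigues(np.array([-2.35710194,-1.70749759,-0.23669469]))[0];_tc=np.array([-0.55031618,-0.03435996,0.37885528])
_C=-_Rc.T@_tc
TC=_R0.T@(_C-_p0); TR=_R0.T@_Rc.T
E
python3 -c "
from h import *
print('cam in tool',TC.round(3)); print('cam axes in tool',TR.round(3)); print('world cam',_C if 0 else 0)
import h;print(h._C,h._R0.round(3))"
```

```text
cam in tool [ 0.069  0.    -0.144]
cam axes in tool [[-0.001 -0.963 -0.271]
 [ 1.    -0.002  0.002]
 [-0.002 -0.271  0.963]]
world cam 0
[0.10527204 0.54429187 0.37446493] [[-0.951  0.311 -0.001]
 [ 0.311  0.951 -0.001]
 [ 0.    -0.001 -1.   ]]
```

Request:
play_rows(rows=[{"travel":[20,-43,5],"angular":[0,0,0],"gripper":100},{"travel":[40,-86,10],"angular":[0,0,0],"gripper":100},{"travel":[60,-129,15],"angular":[0,0,0],"gripper":100},{"travel":[80,-172,20],"angular":[0,0,0],"gripper":100},{"travel":[100,-215,25],"angular":[0,0,0],"gripper":100}])

```text
clock: 3.35
ee_pos: [0.2711, 0.3062, 0.2566]
eef_rot: [0.493, 3.102, 0.001]
wrist_force: [1.5, 0.2, 0.1]
gripper_width: 0.0849
```

Request:
play_rows(rows=[{"travel":[20,-43,0],"angular":[0,0,5],"gripper":100},{"travel":[40,-86,0],"angular":[0,0,10],"gripper":100},{"travel":[60,-129,0],"angular":[0,0,15],"gripper":100},{"travel":[80,-172,0],"angular":[0,0,20],"gripper":100},{"travel":[100,-215,0],"angular":[0,0,25],"gripper":100}])

```text
clock: 3.85
ee_pos: [0.3712, 0.0909, 0.2566]
eef_rot: [-0.195, 3.134, 0.0]
wrist_force: [1.4, 1.1, 0.1]
gripper_width: 0.0855
```

Request:
play_rows(rows=[{"travel":[22,-43,0],"angular":[0,0,0],"gripper":100},{"travel":[44,-86,0],"angular":[0,0,0],"gripper":100},{"travel":[66,-129,0],"angular":[0,0,0],"gripper":100},{"travel":[88,-172,0],"angular":[0,0,0],"gripper":100},{"travel":[110,-215,0],"angular":[0,0,0],"gripper":100}])

```text
clock: 4.35
ee_pos: [0.4813, -0.1243, 0.2564]
eef_rot: [-0.188, 3.135, -0.0]
wrist_force: [1.5, 0.9, -0.1]
gripper_width: 0.0853
```

```bash
python3 - <<'E'
from workcell import arm
import cv2
s=arm.observe();print(s["clock"],s["ee_pos"],s["eef_rot"],s["joint_positions"].round(2))
f=arm.grab_frame("wrist");cv2.imwrite("pics/b_wrist.png",f["pixels"][:,:,::-1])
for t in ["press","tray_seat","tray_handle","lever_pivot","lever_knob","dish"]:
    print(t,[(q["uv"],round(q["confidence"],2)) for q in arm.landmark_of("wrist",t)])
E
```

```text
4.35 [ 0.48133099 -0.12434346  0.25642096] [-1.88330247e-01  3.13540573e+00 -2.20090052e-04] [-0.42  0.16 -0.04  1.37  0.   -0.54]
press [([350.2, 290.8], 0.95)]
tray_seat [([354.5, 235.6], 0.72)]
tray_handle [([361.3, 156.1], 0.86)]
lever_pivot [([247.5, 313.6], 0.72), ([145.0, 216.4], 0.32)]
lever_knob [([219.5, 344.2], 0.63)]
dish [([143.0, 218.5], 0.94), ([444.3, 144.7], 0.71)]
```

View pics/b_wrist.png

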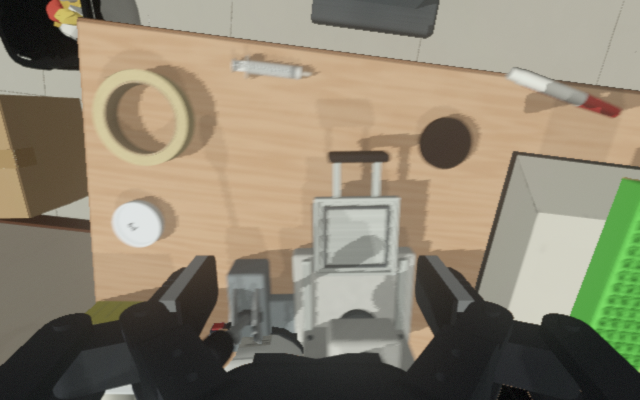

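```bash
cat >> h.py <<'E'
def wcam(pos,rot):
    R=cv2.Rodrigues(np.array(rot,float))[0];C=np.array(pos)+R@TC;Rw=(R@TR).T
    return ([[333.29488463,0,316.13083496],[0,333.29488463,202.39121364],[0,0,1.]],cv2.Rodrigues(Rw)[0].ravel(),-Rw@C)
E
cat > fit.py <<'E'
from h import *
W=wcam([0.48133099,-0.12434346,0.25642096],[-1.88330247e-01,3.13540573,-2.2e-4])
O=[("top","press",318,159),("top","tray_seat",321,194),("top","tray_handle",324.5,222.5),("top","lever_knob",369.5,156),("top","lever_pivot",363,148),
("side","press",364,239),("side","tray_seat",328,235),("side","tray_handle",296,236),("side","lever_knob",382,206),("side","lever_pivot",397,249),
(W,"tray_seat",356.5,237),(W,"tray_handle",358.5,155.5),(W,"lever_pivot",247.5,313.6),(W,"press",350,291)]
def f(p):
    m=press(p); return np.concatenate([proj(c,m[n])[0]-[u,v] for c,n,u,v in O])
s=least_squares(f,[.6,0,0.1,.09,.1],loss="soft_l1");print(s.x.round(4));print(np.c_[[ n for c,n,*_ in O],f(s.x).reshape(-1,2).round(1).astype(str)])
print({k:np.round(v,3) for k,v in press(s.x).items()})
print(plane(W,(357,237),.039),"rim corners",[plane(W,u,.043)[:2].round(4) for u in [(313,198.5),(399,197.5)]])
print("handle ends",[plane(W,u,.059)[:2].round(4) for u in [(328,152),(388.5,153)]], "front corners base top of tray")
print("dish w",plane(W,(138,223),.015),"top",plane("top",(415.8,184),.015),"base",plane(W,(143,218.5),0))
E
python3 fit.py
python3 - <<'E'
import cv2
t=cv2.imread("pics/b_wrist.png")
cv2.imwrite("pics/c_b1.png",cv2.resize(t[185:265,90:190],None,fx=6,fy=6,interpolation=cv2.INTER_CUBIC))
cv2.imwrite("pics/c_b2.png",cv2.resize(t[140:360,210:430],None,fx=2.7,fy=2.7,interpolation=cv2.INTER_CUBIC))
E
```

```text
[ 0.6436 -0.0565  0.1334  0.0966  0.0319]
[['press' '0.4' '1.4']
 ['tray_seat' '1.6' '-2.3']
 ['tray_handle' '2.6' '2.8']
 ['lever_knob' '1.8' '-0.2']
 ['lever_pivot' '2.4' '2.1']
 ['press' '-0.8' '-1.1']
 ['tray_seat' '1.8' '-1.4']
 ['tray_handle' '-2.6' '-0.5']
 ['lever_knob' '0.4' '1.0']
 ['lever_pivot' '-2.2' '-1.5']
 ['tray_seat' '-0.8' '-1.7']
 ['tray_handle' '1.1' '1.2']
 ['lever_pivot' '0.0' '1.5']
 ['press' '1.0' '0.7']]
{'press': array([ 0.644, -0.057,  0.   ]), 'tray_seat': array([ 0.548, -0.069,  0.039]), 'tray_handle': array([ 0.455, -0.082,  0.059]), 'lever_pivot': array([ 0.661, -0.185,  0.05 ]), 'lever_knob': array([ 0.618, -0.191,  0.162])}
[ 0.54973406 -0.06755186  0.039     ] rim corners [array([ 0.5087, -0.1237]), array([ 0.4963, -0.0291])]
handle ends [array([ 0.4538, -0.1146]), array([ 0.4475, -0.0531])] front corners base top of tray
dish w [ 0.57225913 -0.33157972  0.015     ] top [ 0.57377281 -0.3265183   0.015     ] base [ 0.57165262 -0.33291671  0.        ]
```

View pics/c_b1.png

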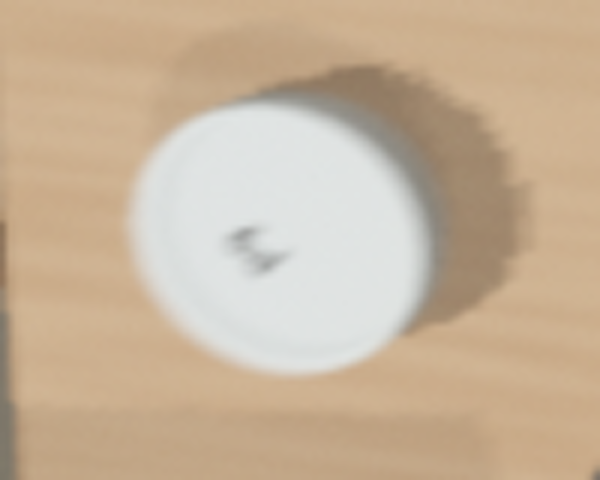

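View pics/c_b2.png

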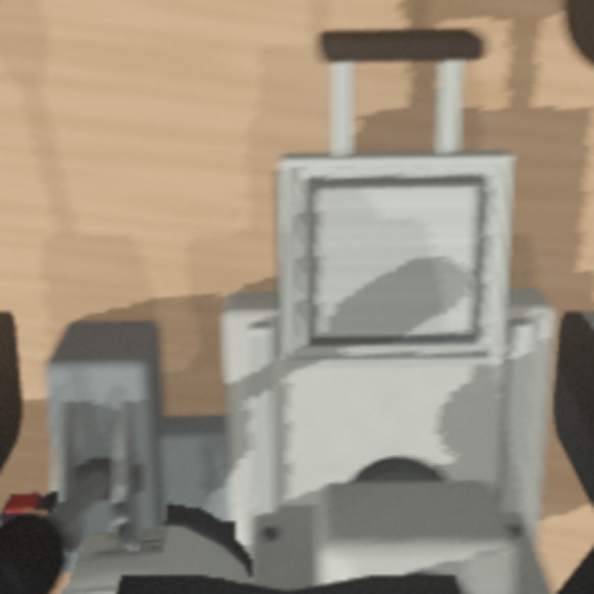

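Request:
play_rows(rows=[{"travel":[18,-44,-18],"angular":[0,0,0],"gripper":100},{"travel":[36,-88,-36],"angular":[0,0,0],"gripper":100},{"travel":[54,-132,-54],"angular":[0,0,0],"gripper":100},{"travel":[72,-172,-72],"angular":[0,0,0],"gripper":100},{"travel":[91,-207,-90],"angular":[0,0,0],"gripper":100}])

```text
clock: 5.2
ee_pos: [0.5725, -0.3299, 0.1661]
eef_rot: [-0.191, 3.135, -0.001]
wrist_force: [0.8, 0.7, 0.3]
gripper_width: 0.0854
```

```bash
python3 - <<'E'
from workcell import arm
from h import *
f=arm.grab_frame("wrist");s=arm.observe();print(s["clock"],s["ee_pos"],s["eef_rot"],s["joint_positions"].round(2))
im=f["pixels"][:,:,::-1].copy();cv2.imwrite("pics/d_wrist.png",im)
c=(f["K"],f["rvec"],f["tvec"]);c2=wcam(s["ee_pos"],s["eef_rot"])
l=arm.landmark_of("wrist","dish");print([(q["uv"],q["confidence"],plane(c,q["uv"],0)) for q in l])
print(proj(c,[.572,-.331,0]),proj(c2,[.572,-.331,0]))
# rectified view of plane z=.015, 4px/mm, 100mm
x0,y0=.572,-.331
P=[[x0+dx,y0+dy,.015] for dx,dy in [(.05,.05),(.05,-.05),(-.05,-.05),(-.05,.05)]]
H=cv2.getPerspectiveTransform(proj(c,P).astype(np.float32),np.float32([[0,0],[600,0],[600,600],[0,600]]))
cv2.imwrite("pics/d_rect.png",cv2.warpPerspective(im,H,(600,600),flags=cv2.INTER_CUBIC))
E
```

```text
5.25 [ 0.57368544 -0.3340173   0.1612661 ] [ 1.87362184e-01 -3.13385731e+00 -8.76527058e-04] [-0.65  0.48  0.18  1.28 -0.   -0.77]
[([315.4, 182.9], 0.94, array([ 0.57172782, -0.33047073,  0.        ]))]
[[314.81180845 183.11295052]] [[318.61047157 183.94140285]]
```

View pics/d_wrist.png

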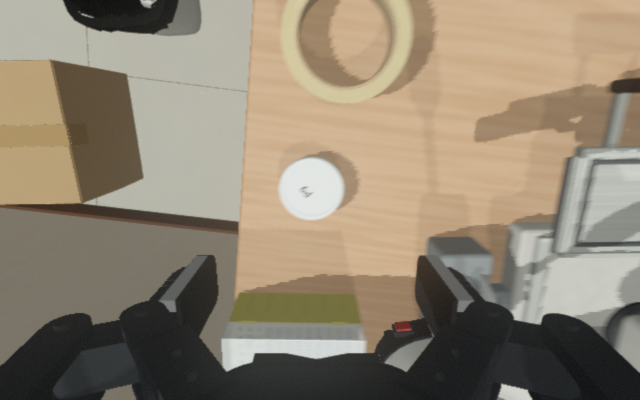

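View pics/d_rect.png

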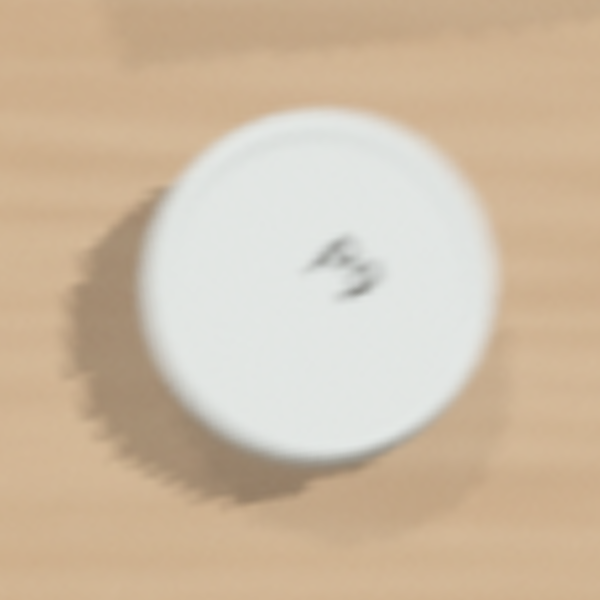

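Request:
play_rows(rows=[{"travel":[0,0,-30],"angular":[0,0,0],"gripper":100},{"travel":[1,-1,-60],"angular":[0,0,0],"gripper":100},{"travel":[1,-1,-76],"angular":[0,0,0],"gripper":100},{"travel":[1,-1,-80],"angular":[0,0,0],"gripper":100},{"travel":[1,-1,-80],"angular":[0,0,0],"gripper":100}])

```text
clock: 5.8
ee_pos: [0.573, -0.329, 0.0869]
eef_rot: [-0.191, 3.136, -0.0]
wrist_force: [0.2, 0.8, 0.1]
gripper_width: 0.0854
```

```bash
python3 - <<'E'
from workcell import arm
from h import *
f=arm.grab_frame("wrist");s=arm.observe();print(s["clock"],s["ee_pos"],s["eef_rot"])
im=f["pixels"][:,:,::-1].copy();cv2.imwrite("pics/e_wrist.png",im)
c=(f["K"],f["rvec"],f["tvec"]);c2=wcam(s["ee_pos"],s["eef_rot"])
l=arm.landmark_of("wrist","dish");print([(q["uv"],q["confidence"],plane(c,q["uv"],0)) for q in l])
x0,y0=.574,-.332
print(proj(c,[x0,y0,0]),proj(c2,[x0,y0,0]))
P=[[x0+dx,y0+dy,.015] for dx,dy in [(.05,.05),(.05,-.05),(-.05,-.05),(-.05,.05)]]
H=cv2.getPerspectiveTransform(proj(c,P).astype(np.float32),np.float32([[0,0],[600,0],[600,600],[0,600]]))
r=cv2.warpPerspective(im,H,(600,600),flags=cv2.INTER_CUBIC);cv2.imwrite("pics/e_rect.png",r)
m=((r.min(2)>190)).astype(np.uint8)
n,lab,st,ce=cv2.connectedComponentsWithStats(m);k=1+np.argmax(st[1:,4]);print(st[k],ce[k])
cnt=max(cv2.findContours((lab==k).astype(np.uint8),cv2.RETR_EXTERNAL,cv2.CHAIN_APPROX_NONE)[0],key=len)[:,0,:].astype(float)
(cx,cy),R=cv2.minEnclosingCircle(cnt.astype(np.float32));print("circ",cx,cy,R/6,"world",x0+(300-cy)/6000,y0+(300-cx)/6000)
# width vs angle (caliper), direction in world angle
for a in range(0,180,6):
    t=np.radians(a);d=np.array([-np.sin(t),-np.cos(t)]) # world (cos,sin)-> image (-y,-x)
    p=cnt@d;print(a,round((p.max()-p.min())/6,1),end="; ")
E
```

```text
5.85 [ 0.57331093 -0.32947718  0.0876973 ] [-1.90990843e-01  3.13466072e+00 -1.41200139e-03]
[([313.1, 208.2], 0.77, array([ 0.57349413, -0.33078035,  0.        ]))]
[[311.33780143 208.6719049 ]] [[311.850187   207.75937479]]
[  133   126   346   346 91784] [304.29521485 298.67949752]
circ 304.7591247558594 298.1738586425781 28.922757466634113 world 0.5743043568929036 -0.3327931874593099
0 57.5; 6 57.6; 12 57.6; 18 57.6; 24 57.6; 30 57.6; 36 57.6; 42 57.7; 48 57.8; 54 57.7; 60 57.6; 66 57.6; 72 57.6; 78 57.7; 84 57.7; 90 57.5; 96 57.6; 102 57.5; 108 57.6; 114 57.7; 120 57.6; 126 57.7; 132 57.6; 138 57.6; 144 57.5; 150 57.6; 156 57.6; 162 57.6; 168 57.6; 174 57.6;
```

View pics/e_wrist.png

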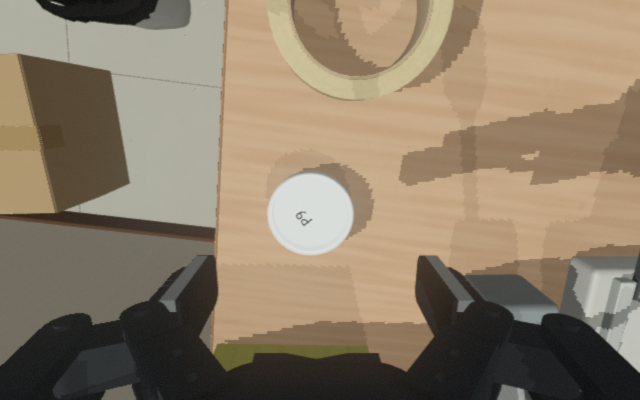

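View pics/e_rect.png

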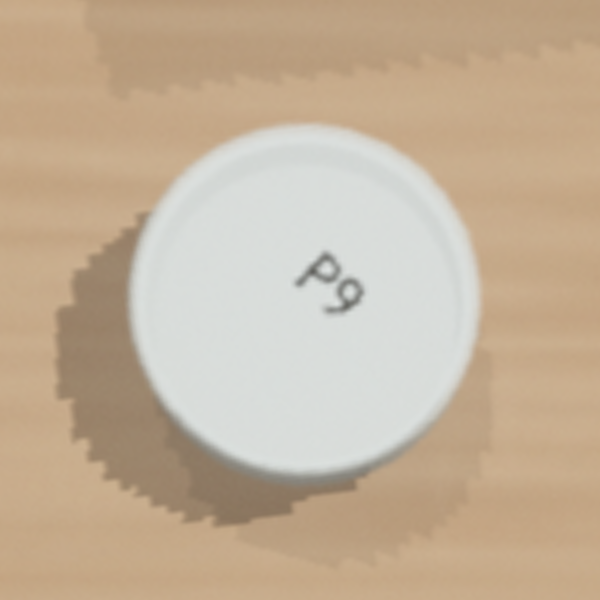

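```bash
python3 - <<'E'
from h import *
r=cv2.imread("pics/e_rect.png");g=r.min(2)
R=g[235:330,280:385]
best=[]
ys,xs=np.where(R<190);w=(210-R[ys,xs].astype(float))
for a in np.arange(20,55,1.):
    t=np.radians(a);u=xs*np.cos(t)+ys*np.sin(t);v=-xs*np.sin(t)+ys*np.cos(t)
    # sharpness of both projections
    hu=np.histogram(u,np.arange(-150,200,1.5),weights=w)[0];hv=np.histogram(v,np.arange(-150,200,1.5),weights=w)[0]
    best.append((a,(hu**2).sum()/1e6,(hv**2).sum()/1e6))
for b in best: print(*np.round(b,2),end=" | ")
M=cv2.getRotationMatrix2D((331,283),38,4);o=cv2.warpAffine(r,M,(662,566),flags=cv2.INTER_CUBIC);cv2.imwrite("pics/e_txt.png",o[83:483,131:531])
E
```

```text
20.0 207.89 296.18 | 21.0 209.52 296.72 | 22.0 211.51 297.07 | 23.0 213.51 297.1 | 24.0 215.72 297.03 | 25.0 218.42 297.55 | 26.0 221.68 298.33 | 27.0 225.21 298.13 | 28.0 227.01 298.25 | 29.0 229.93 298.7 | 30.0 232.71 299.83 | 31.0 236.64 302.11 | 32.0 239.53 304.03 | 33.0 243.54 306.58 | 34.0 247.34 310.12 | 35.0 250.81 313.0 | 36.0 254.45 316.26 | 37.0 258.36 320.21 | 38.0 261.73 324.12 | 39.0 265.11 327.51 | 40.0 268.46 330.52 | 41.0 271.47 333.62 | 42.0 273.62 335.66 | 43.0 277.89 337.05 | 44.0 278.72 337.31 | 45.0 294.66 345.88 | 46.0 280.16 336.36 | 47.0 280.12 333.42 | 48.0 278.86 331.38 | 49.0 278.85 328.15 | 50.0 277.2 324.14 | 51.0 275.9 320.38 | 52.0 274.33 316.83 | 53.0 272.68 312.59 | 54.0 270.13 309.44 |
```

View pics/e_txt.png

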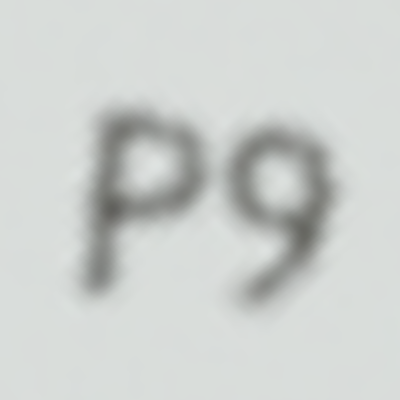

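```bash
python3 - <<'E'
from h import *
im=cv2.imread("pics/e_wrist.png")
o=cv2.resize(im[160:265,255:365],None,fx=7,fy=5.6*1.0,interpolation=cv2.INTER_CUBIC)
o=cv2.convertScaleAbs(o,alpha=1.0)
cv2.imwrite("pics/e_z.png",o)
E
```

```text
(no output)
```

View pics/e_z.png

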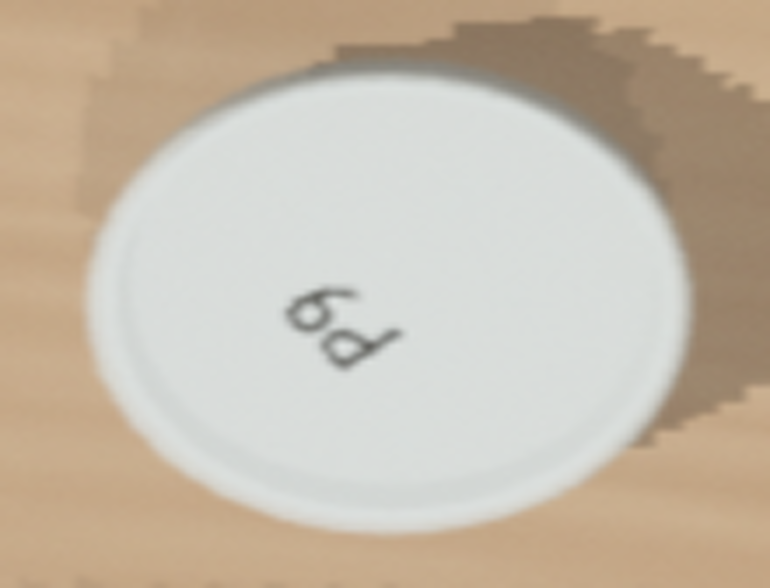

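Request:
play_rows(rows=[{"travel":[0,-1,-6],"angular":[0,0,8],"gripper":100},{"travel":[1,-2,-12],"angular":[0,0,16],"gripper":100},{"travel":[1,-2,-18],"angular":[0,0,24],"gripper":100},{"travel":[1,-3,-24],"angular":[0,0,32],"gripper":100},{"travel":[1,-3,-30],"angular":[0,0,40],"gripper":100}])

```text
clock: 6.4
ee_pos: [0.5745, -0.3335, 0.0577]
eef_rot: [-1.258, 2.877, -0.003]
wrist_force: [-0.3, 0.4, 0.3]
gripper_width: 0.0854
```

Request:
play_rows(rows=[{"travel":[0,0,0],"angular":[0,0,3],"gripper":100},{"travel":[0,0,0],"angular":[0,0,3],"gripper":100},{"travel":[0,0,0],"angular":[0,0,3],"gripper":100},{"travel":[0,0,0],"angular":[0,0,3],"gripper":100},{"travel":[0,0,0],"angular":[0,0,3],"gripper":100}])

```text
clock: 6.9
ee_pos: [0.574, -0.3332, 0.0567]
eef_rot: [-1.324, 2.849, -0.001]
wrist_force: [-0.7, -0.0, -0.8]
gripper_width: 0.0857
```

```bash
cat > dishlook.py <<'E'
from workcell import arm
from h import *
import sys
tag,x0,y0,zt=sys.argv[1],*map(float,sys.argv[2:5])
f=arm.grab_frame("wrist");s=arm.observe();print(s["clock"],s["ee_pos"],s["eef_rot"])
im=f["pixels"][:,:,::-1].copy();cv2.imwrite(f"pics/{tag}_wrist.png",im)
c=(f["K"],f["rvec"],f["tvec"])
P=[[x0+dx,y0+dy,zt] for dx,dy in [(.05,.05),(.05,-.05),(-.05,-.05),(-.05,.05)]]
H=cv2.getPerspectiveTransform(proj(c,P).astype(np.float32),np.float32([[0,0],[600,0],[600,600],[0,600]]))
r=cv2.warpPerspective(im,H,(600,600),flags=cv2.INTER_CUBIC);cv2.imwrite(f"pics/{tag}_rect.png",r)
m=((r.min(2)>190)).astype(np.uint8)
n,lab,st,ce=cv2.connectedComponentsWithStats(m);k=1+np.argmax(st[1:,4])
cnt=max(cv2.findContours((lab==k).astype(np.uint8),cv2.RETR_EXTERNAL,cv2.CHAIN_APPROX_NONE)[0],key=len)
(cx,cy),R=cv2.minEnclosingCircle(cnt);print("circ R mm",R/6,"world",x0+(300-cy)/6000,y0+(300-cx)/6000)
E
python3 dishlook.py g .574 -.3325 .015
```

```text
6.95 [ 0.57392209 -0.33323724  0.05656028] [-1.32438089e+00  2.84857794e+00 -5.75560046e-04]
circ R mm 29.03587595621745 world 0.5744002482096354 -0.3329744974772136
```

View pics/g_wrist.png

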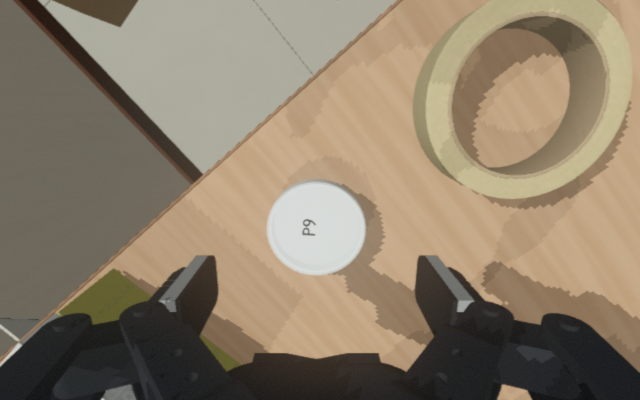

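Request:
play_rows(rows=[{"travel":[0,0,-20],"angular":[0,0,0],"gripper":100},{"travel":[0,0,-40],"angular":[0,0,0],"gripper":100},{"travel":[0,0,-52],"angular":[0,0,0],"gripper":100},{"travel":[0,0,-55],"angular":[0,0,0],"gripper":100},{"travel":[0,0,-55],"angular":[0,0,0],"gripper":100}])

```text
clock: 7.45
ee_pos: [0.5738, -0.3332, 0.0011]
eef_rot: [1.325, -2.848, -0.001]
wrist_force: [-0.6, 0.3, 0.1]
gripper_width: 0.0854
```

Request:
play_rows(rows=[{"travel":[0,0,0],"angular":[0,0,0],"gripper":75},{"travel":[0,0,0],"angular":[0,0,0],"gripper":68},{"travel":[0,0,0],"angular":[0,0,0],"gripper":60},{"travel":[0,0,0],"angular":[0,0,0],"gripper":60},{"travel":[0,0,0],"angular":[0,0,0],"gripper":60}], force=25)

```text
clock: 7.95
ee_pos: [0.5743, -0.3335, 0.0026]
eef_rot: [-1.325, 2.848, -0.003]
wrist_force: [-0.6, 1.0, 6.1]
gripper_width: 0.0565
```

```bash
python3 dishlook.py i .574 -.3325 .015
```

```text
8.0 [ 0.57430742 -0.33354531  0.00257842] [-1.32485161e+00  2.84756402e+00 -2.66272296e-03]
circ R mm 29.159156799316406 world 0.5744487762451171 -0.3331910146077474
```

View pics/i_wrist.png

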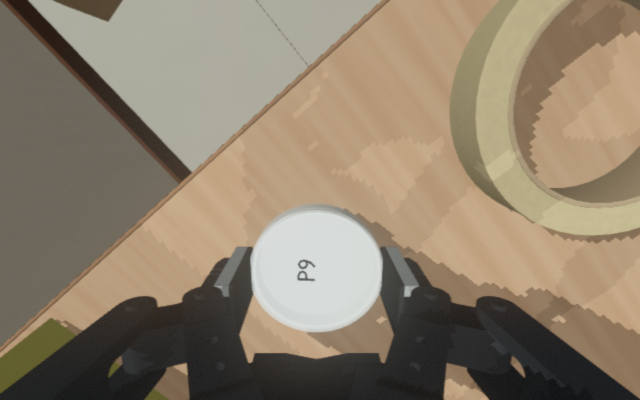

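Request:
play_rows(rows=[{"travel":[0,0,0],"angular":[0,0,0],"gripper":80},{"travel":[0,0,0],"angular":[0,0,0],"gripper":80},{"travel":[0,0,4],"angular":[0,0,0],"gripper":80},{"travel":[0,0,8],"angular":[0,0,0],"gripper":80},{"travel":[0,0,8],"angular":[0,0,0],"gripper":75}], force=25)

```text
clock: 8.5
ee_pos: [0.5741, -0.3335, 0.0101]
eef_rot: [-1.325, 2.848, -0.002]
wrist_force: [-0.2, 0.4, 0.2]
gripper_width: 0.0642
```

Request:
play_rows(rows=[{"travel":[0,0,0],"angular":[0,0,0],"gripper":68},{"travel":[0,0,0],"angular":[0,0,0],"gripper":60},{"travel":[0,0,0],"angular":[0,0,0],"gripper":60},{"travel":[0,0,0],"angular":[0,0,0],"gripper":60},{"travel":[0,0,0],"angular":[0,0,0],"gripper":60}], force=25)

```text
clock: 9.0
ee_pos: [0.574, -0.3333, 0.01]
eef_rot: [-1.325, 2.848, -0.001]
wrist_force: [-2.5, 1.0, 7.4]
gripper_width: 0.0546
```

```bash
python3 dishlook.py j .574 -.3325 .015; python3 -c "
from workcell import arm
s=arm.observe();print(s['wrist_force'],s['torque'],s['gripper_width'])"
```

```text
9.05 [ 0.57399174 -0.33333148  0.0100251 ] [-1.32511872e+00  2.84802295e+00 -1.31053825e-03]
circ R mm 29.206453959147137 world 0.5741033426920572 -0.33296728515625
[-1.31009903  0.99427887  5.85648876] [ 0.16199426  0.30628794 -0.12572295] 0.05432204689841676
```

View pics/j_wrist.png

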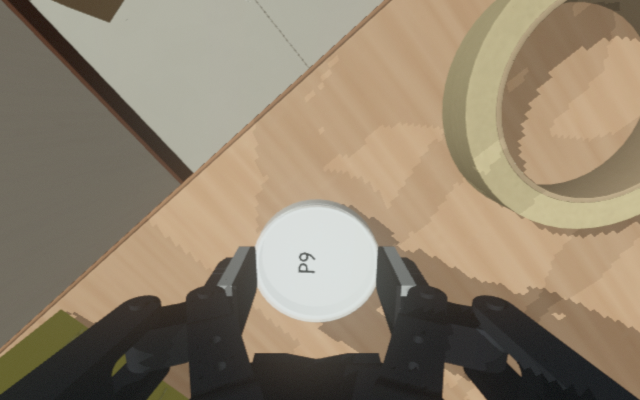

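Request:
play_rows(rows=[{"travel":[0,0,3],"angular":[0,0,0],"gripper":60},{"travel":[0,0,8],"angular":[0,0,0],"gripper":60},{"travel":[0,0,16],"angular":[0,0,0],"gripper":60},{"travel":[0,0,26],"angular":[0,0,0],"gripper":60},{"travel":[0,0,30],"angular":[0,0,0],"gripper":60}])

```text
clock: 9.55
ee_pos: [0.5743, -0.3335, 0.0408]
eef_rot: [-1.325, 2.848, -0.002]
wrist_force: [-0.3, 0.5, -0.0]
gripper_width: 0.0514
```

```bash
python3 dishlook.py k .574 -.3335 .045; python3 - <<'E'
from workcell import arm
import cv2
f=arm.grab_frame("side");t=f["pixels"][:,:,::-1]
cv2.imwrite("pics/k_side.png",cv2.resize(t[230:370,300:460],None,fx=4.5,fy=4,interpolation=cv2.INTER_CUBIC))
s=arm.observe();print(s['wrist_force'],s['gripper_width'])
E
```

```text
9.6 [ 0.57439342 -0.33362417  0.04108739] [-1.32496023  2.84744071 -0.00305231]
circ R mm 23.98912302652995 world 0.5722531127929688 -0.3466892547607422
[ 0.71239651 -0.31188333  0.59906933] 0.05090335631124051
```

View pics/k_wrist.png

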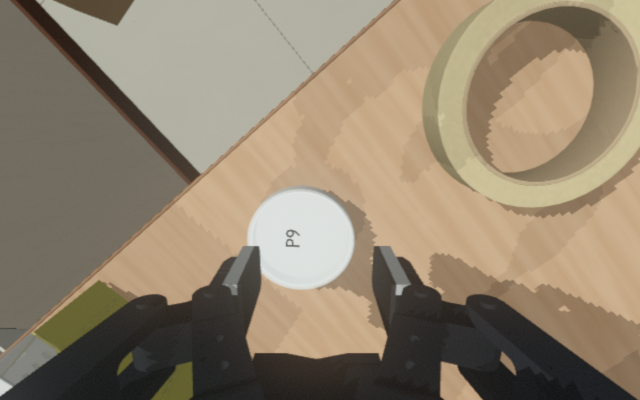

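View pics/k_side.png

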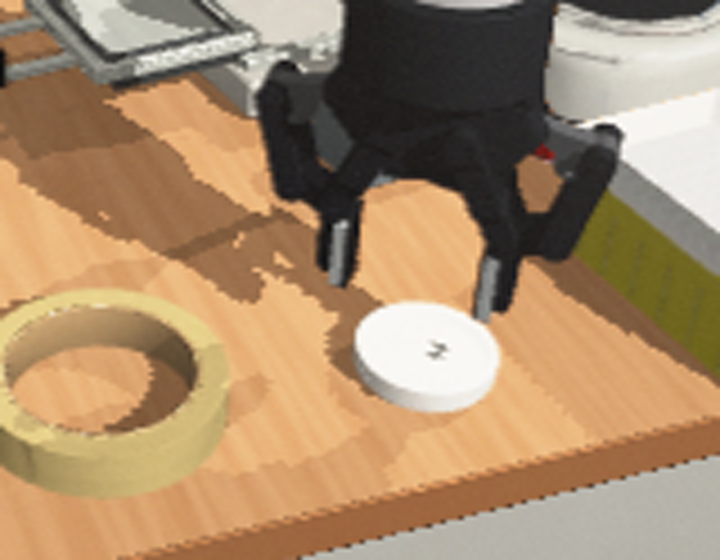

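Request:
play_rows(rows=[{"travel":[0,0,10],"angular":[0,0,0],"gripper":100},{"travel":[0,0,10],"angular":[0,0,0],"gripper":100},{"travel":[0,0,10],"angular":[0,0,0],"gripper":100},{"travel":[0,0,10],"angular":[0,0,0],"gripper":100},{"travel":[0,0,10],"angular":[0,0,0],"gripper":100}])

```text
clock: 10.15
ee_pos: [0.5737, -0.3331, 0.0489]
eef_rot: [1.325, -2.848, -0.001]
wrist_force: [0.4, 0.3, -0.2]
gripper_width: 0.0852
```

```bash
python3 dishlook.py l .574 -.3385 .015
```

```text
10.2 [ 0.57370486 -0.33310107  0.04899304] [ 1.32531213e+00 -2.84811804e+00 -6.69232982e-04]
circ R mm 29.009714762369793 world 0.5814166666666666 -0.3383333333333334
```

View pics/l_rect.png

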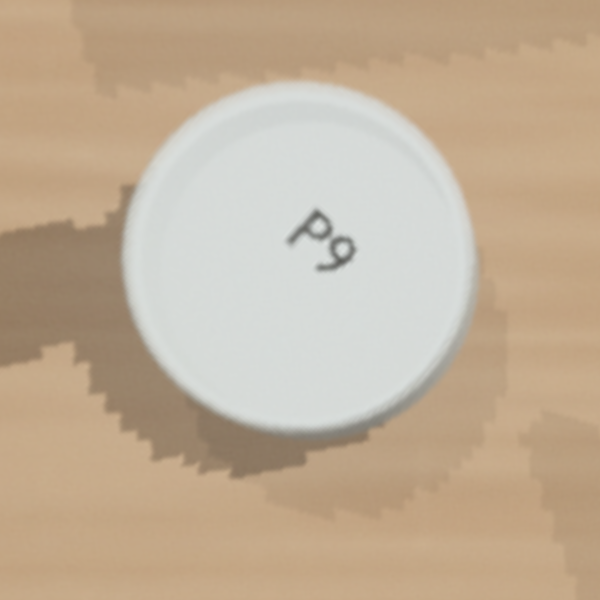

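Request:
play_rows(rows=[{"travel":[8,-5,-10],"angular":[0,0,0],"gripper":100},{"travel":[8,-5,-28],"angular":[0,0,0],"gripper":100},{"travel":[8,-5,-44],"angular":[0,0,0],"gripper":100},{"travel":[8,-5,-49],"angular":[0,0,0],"gripper":90},{"travel":[8,-5,-49],"angular":[0,0,0],"gripper":80}])

```text
clock: 10.7
ee_pos: [0.5816, -0.338, -0.0011]
eef_rot: [1.325, -2.848, -0.003]
wrist_force: [-0.2, 0.0, -0.7]
gripper_width: 0.0684
```

Request:
play_rows(rows=[{"travel":[0,0,0],"angular":[0,0,0],"gripper":72},{"travel":[0,0,0],"angular":[0,0,0],"gripper":60},{"travel":[0,0,0],"angular":[0,0,0],"gripper":60},{"travel":[0,0,0],"angular":[0,0,0],"gripper":60},{"travel":[0,0,0],"angular":[0,0,0],"gripper":60}], force=30)

```text
clock: 11.2
ee_pos: [0.5824, -0.3386, 0.0012]
eef_rot: [-1.325, 2.848, -0.003]
wrist_force: [0.4, -0.5, 6.4]
gripper_width: 0.0558
```

Request:
play_rows(rows=[{"travel":[0,0,2],"angular":[0,0,0],"gripper":60},{"travel":[0,0,5],"angular":[0,0,0],"gripper":60},{"travel":[0,0,9],"angular":[0,0,0],"gripper":60},{"travel":[0,0,12],"angular":[0,0,0],"gripper":60},{"travel":[0,0,12],"angular":[0,0,0],"gripper":60}])

```text
clock: 11.7
ee_pos: [0.582, -0.3383, 0.0128]
eef_rot: [-1.325, 2.848, -0.001]
wrist_force: [0.5, 0.4, 0.1]
gripper_width: 0.0562
```

```bash
python3 dishlook.py m .5815 -.338 .027; python3 - <<'E'
from workcell import arm
import cv2
f=arm.grab_frame("side");t=f["pixels"][:,:,::-1]
cv2.imwrite("pics/m_side.png",cv2.resize(t[230:370,300:460],None,fx=4.5,fy=4,interpolation=cv2.INTER_CUBIC))
E
```

```text
11.75 [ 0.58193096 -0.33828746  0.01255768] [-1.32528106e+00  2.84813534e+00 -5.96713839e-04]
circ R mm 29.0328852335612 world 0.5817175598144532 -0.3388068339029948
```

View pics/m_wrist.png

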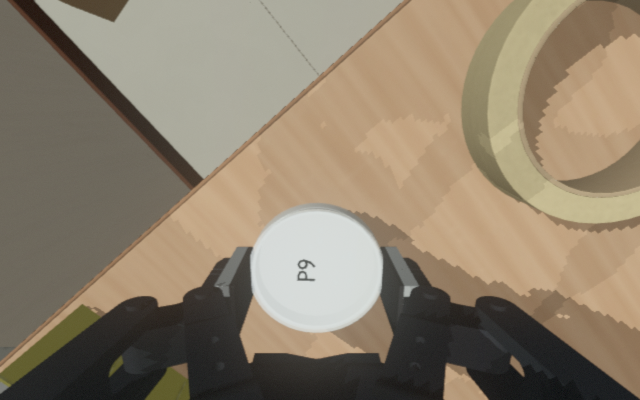

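View pics/m_side.png

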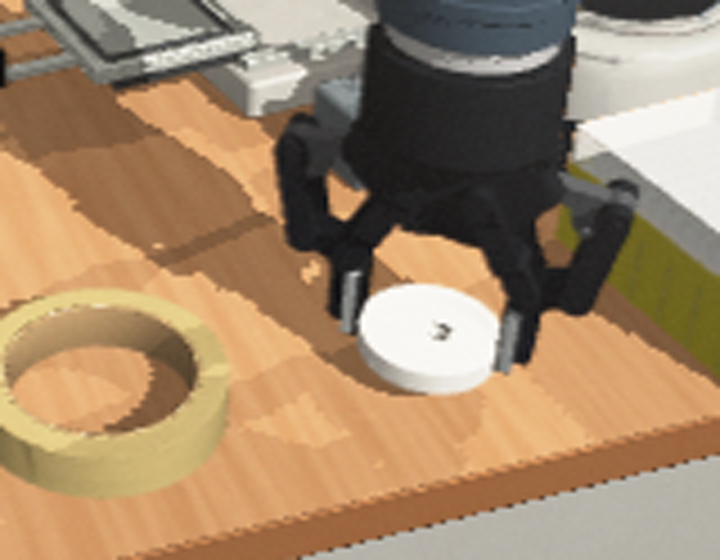

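Request:
play_rows(rows=[{"travel":[-15,0,20],"angular":[0,0,-6],"gripper":60},{"travel":[-40,8,45],"angular":[0,0,-14],"gripper":60},{"travel":[-70,28,70],"angular":[0,0,-22],"gripper":60},{"travel":[-92,60,88],"angular":[0,0,-30],"gripper":60},{"travel":[-100,95,100],"angular":[0,0,-37],"gripper":60}])

```text
clock: 12.3
ee_pos: [0.4801, -0.2428, 0.1135]
eef_rot: [-0.341, 3.123, -0.001]
wrist_force: [0.6, 0.5, 0.7]
gripper_width: 0.0559
```

Request:
play_rows(rows=[{"travel":[0,40,0],"angular":[0,0,-3],"gripper":60},{"travel":[0,82,0],"angular":[0,0,-5],"gripper":60},{"travel":[5,122,0],"angular":[0,0,-5],"gripper":60},{"travel":[10,155,0],"angular":[0,0,-5],"gripper":60},{"travel":[12,172,0],"angular":[0,0,-5],"gripper":60}])

```text
clock: 12.8
ee_pos: [0.4937, -0.0687, 0.1124]
eef_rot: [-0.22, 3.134, 0.001]
wrist_force: [-0.1, -0.0, -0.9]
gripper_width: 0.0561
```

Request:
play_rows(rows=[{"travel":[0,2,0],"angular":[0,0,0],"gripper":60},{"travel":[0,2,0],"angular":[0,0,0],"gripper":60},{"travel":[0,2,0],"angular":[0,0,0],"gripper":60},{"travel":[0,2,0],"angular":[0,0,0],"gripper":60},{"travel":[0,2,0],"angular":[0,0,0],"gripper":60}])

```text
clock: 13.3
ee_pos: [0.4937, -0.07, 0.1122]
eef_rot: [0.215, -3.134, -0.0]
wrist_force: [0.1, -0.2, -1.3]
gripper_width: 0.0561
```

```bash
python3 - <<'E'
from workcell import arm
from h import *
f=arm.grab_frame("wrist");s=arm.observe();print(s["clock"],s["ee_pos"],s["eef_rot"],s["gripper_width"])
im=f["pixels"][:,:,::-1].copy();cv2.imwrite("pics/n_wrist.png",im)
c=(f["K"],f["rvec"],f["tvec"]);np.savez("n.npz",K=c[0],r=c[1],t=c[2])
for t in ["tray_seat","tray_handle","dish"]:
    print(t,[(q["uv"],round(q["confidence"],2)) for q in arm.landmark_of("wrist",t)])
E
```

```text
13.35 [ 0.49376262 -0.06988549  0.11223167] [ 2.14813451e-01 -3.13414932e+00  4.22375157e-05] 0.056035198187622065
tray_seat []
tray_handle [([306.2, 161.1], 0.84)]
dish [([314.7, 257.2], 0.9), ([447.5, 138.4], 0.84)]
```

View pics/n_wrist.png

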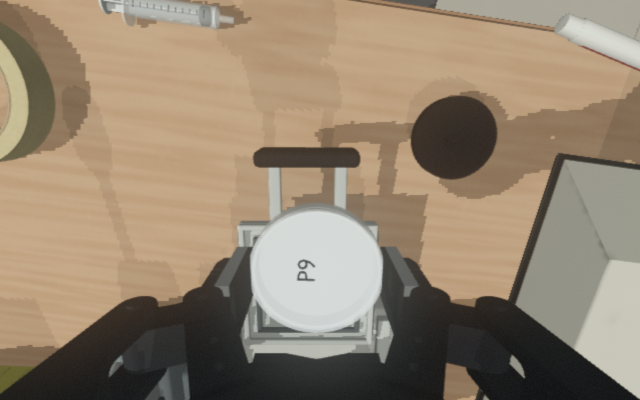

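```bash
python3 - <<'E'
from h import *
im=cv2.imread("pics/n_wrist.png")
cv2.imwrite("pics/n_z.png",cv2.resize(im[135:365,220:400],None,fx=4,fy=2.6,interpolation=cv2.INTER_CUBIC))
cv2.imwrite("pics/n_z2.png",cv2.resize(im[205:265,225:395],None,fx=4.7,fy=4.7,interpolation=cv2.INTER_CUBIC))
E
```

```text
(no output)
```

View pics/n_z.png

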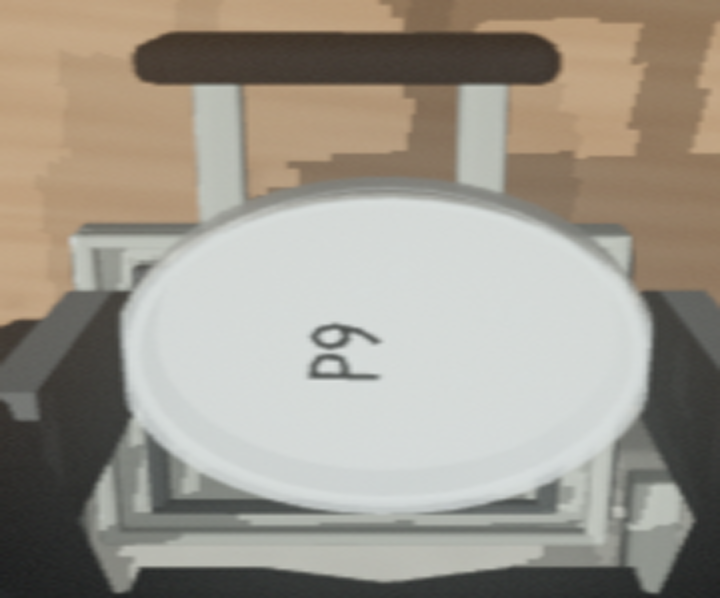

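View pics/n_z2.png

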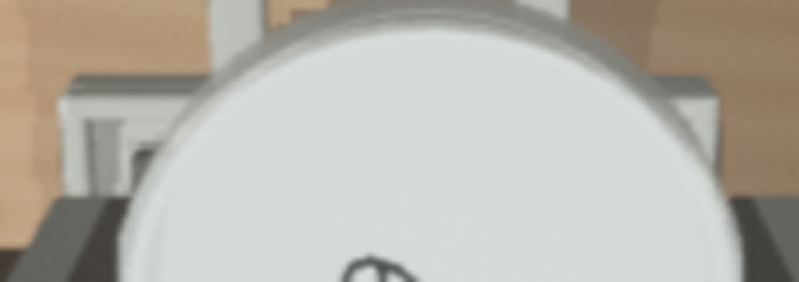

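```bash
python3 - <<'E'
from h import *
d=np.load("n.npz");c=(d["K"],d["r"],d["t"])
L=plane(c,(237.8,225.4),.043)[:2];R=plane(c,(377.8,225.4),.043)[:2]
v=L-R;print(L,R,np.linalg.norm(v),"yaw",np.arctan2(-v[0],v[1]))
for yaw in (.133,np.arctan2(-v[0],v[1])):
    m=(L+R)/2;print("seat",m+.0475*np.array([np.cos(yaw),np.sin(yaw)]))
bl=plane(c,(249.5,338.8),.043)[:2];br=plane(c,(371.2,342.7),.043)[:2];print("back",bl,br,np.linalg.norm(bl-br),np.linalg.norm(bl-L))
h1=plane(c,(220+137/4,135+58/2.6),.059)[:2];h2=plane(c,(220+558/4,135+58/2.6),.059)[:2];print("handle",h1,h2,np.linalg.norm(h1-h2),(h1+h2)/2)
for z in (.126,.127): print("lid",plane(c,(316.5,268),z))
E
```

```text
[ 0.50786755 -0.12113514] [ 0.49510715 -0.02748049] 0.09451994683642091 yaw -3.006177010071057
seat [ 0.54856786 -0.06800892]
seat [ 0.4544222  -0.08072042]
back [ 0.59652515 -0.10598032] [ 0.58764415 -0.01512772] 0.09128563157455556 0.08994352721529798
handle [ 0.45783927 -0.11143116] [ 0.44945176 -0.04993689] 0.06206364998898324 [ 0.45364551 -0.08068403]
lid [ 0.49039978 -0.07004752  0.126     ]
lid [ 0.48989811 -0.07011788  0.127     ]
```

Request:
play_rows(rows=[{"travel":[20,1,-5],"angular":[0,0,0],"gripper":60},{"travel":[40,2,-15],"angular":[0,0,0],"gripper":60},{"travel":[52,2,-30],"angular":[0,0,0],"gripper":60},{"travel":[54,2,-45],"angular":[0,0,0],"gripper":60},{"travel":[54,2,-52],"angular":[0,0,0],"gripper":60}])

```text
clock: 14.0
ee_pos: [0.5475, -0.0671, 0.0588]
eef_rot: [0.217, -3.132, -0.001]
wrist_force: [-0.3, -0.6, -0.6]
gripper_width: 0.0564
```

```bash
python3 - <<'E'
from workcell import arm
from h import *
f=arm.grab_frame("wrist");s=arm.observe();print(s["clock"],s["ee_pos"],s["eef_rot"],s["gripper_width"])
im=f["pixels"][:,:,::-1].copy();cv2.imwrite("pics/o_wrist.png",im)
np.savez("o.npz",K=f["K"],r=f["rvec"],t=f["tvec"])
cv2.imwrite("pics/o_z.png",cv2.resize(im[170:370,210:420],None,fx=3.8,fy=2.9,interpolation=cv2.INTER_CUBIC))
c=(f["K"],f["rvec"],f["tvec"])
print("expected front rim corners",proj(c,[[.5079,-.1211,.043],[.4951,-.0275,.043]]))
f=arm.grab_frame("side");t=f["pixels"][:,:,::-1]
cv2.imwrite("pics/o_side.png",cv2.resize(t[140:290,270:430],None,fx=4.5,fy=3.9,interpolation=cv2.INTER_CUBIC))
E
```

```text
14.05 [ 0.54695289 -0.06701757  0.05835876] [ 2.16429725e-01 -3.13146391e+00 -1.44532263e-03] 0.05636404142361117
expected front rim corners [[214.82943993 156.94693987]
 [412.6171816  157.13069652]]
```

View pics/o_z.png

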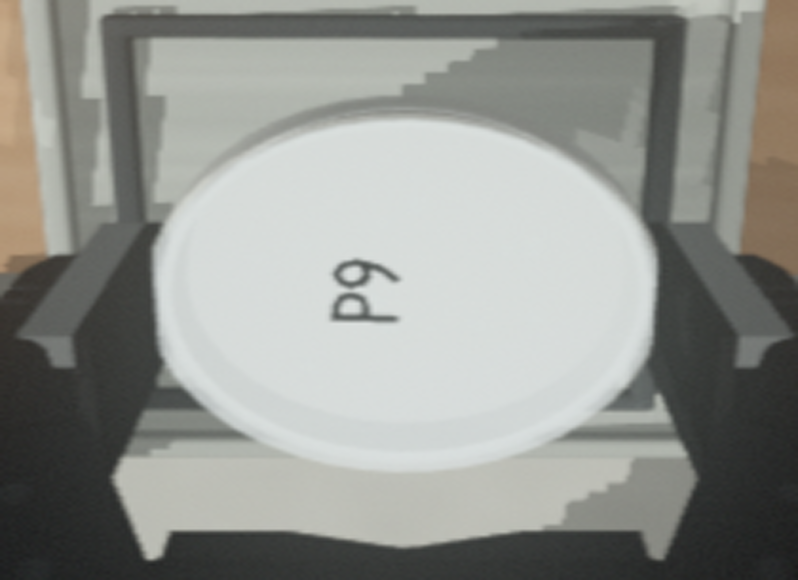

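View pics/o_side.png

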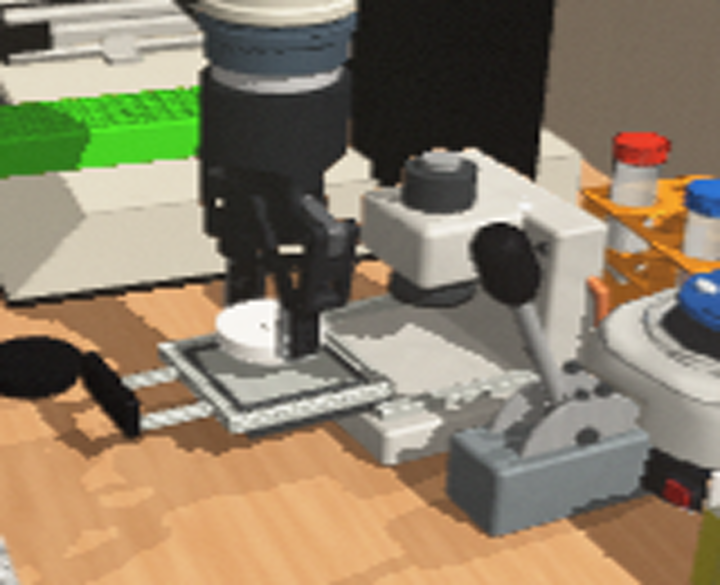

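```bash
python3 - <<'E'
from h import *
d=np.load("o.npz");c=(d["K"],d["r"],d["t"])
y=.1354;ex=np.array([np.cos(y),np.sin(y)]);ey=np.array([-ex[1],ex[0]])
for z in(.039,.042):
    l=plane(c,(244.7,204.5),z)[:2];r=plane(c,(382.4,204.5),z)[:2];f=plane(c,(313.5,183.1),z)[:2]
    print(z,"width",(r-l)@ey,"lat centre",(l+r)/2@ey,"seat along", f@ex+.034)
t=np.array([.548,-.0685]);print("seat est",t@ey,t@ex)
s=np.array([.547,-.067]);print("tcp",s@ey,s@ex)
# dish silhouette lid extremes at z = .0575+.015
print([plane(c,u,.0725)[:2]@ey for u in[(250.8,270),(382.9,270)]])
E
```

```text
0.039 width 0.07011661034888714 lat centre -0.1414466247542789 seat along 0.5344752923704601
0.042 width 0.06882725450866461 lat centre -0.14142825788477803 seat along 0.5338196506571222
seat est -0.14184573808054465 0.5337377976013931
tcp -0.1402244802960684 0.5329494301767266
[np.float64(-0.16812756362557144), np.float64(-0.11155508988943122)]
```

Request:
play_rows(rows=[{"travel":[1,-1.5,-5],"angular":[0,0,0],"gripper":60},{"travel":[1,-1.5,-10],"angular":[0,0,0],"gripper":60},{"travel":[1,-1.5,-14],"angular":[0,0,0],"gripper":60},{"travel":[1,-1.5,-16.5],"angular":[0,0,0],"gripper":60},{"travel":[1,-1.5,-17.5],"angular":[0,0,0],"gripper":60}])

```text
clock: 14.6
ee_pos: [0.5487, -0.0687, 0.0426]
eef_rot: [0.217, -3.134, -0.0]
wrist_force: [0.4, -0.0, 0.7]
gripper_width: 0.056
```

Request:
play_rows(rows=[{"travel":[0,0,-1],"angular":[0,0,0],"gripper":60},{"travel":[0,0,-1.7],"angular":[0,0,0],"gripper":60},{"travel":[0,0,-2.3],"angular":[0,0,0],"gripper":60},{"travel":[0,0,-2.3],"angular":[0,0,0],"gripper":60},{"travel":[0,0,-2.3],"angular":[0,0,0],"gripper":60}])

```text
clock: 15.1
ee_pos: [0.5489, -0.0687, 0.0405]
eef_rot: [-0.217, 3.134, -0.0]
wrist_force: [1.0, -0.7, 0.2]
gripper_width: 0.056
```

```bash
python3 - <<'E'
from workcell import arm
from h import *
f=arm.grab_frame("wrist");s=arm.observe();print(s["clock"],s["ee_pos"],s["wrist_force"])
im=f["pixels"][:,:,::-1].copy();cv2.imwrite("pics/p_z.png",cv2.resize(im[130:370,210:420],None,fx=3.8,fy=2.5,interpolation=cv2.INTER_CUBIC))
f=arm.grab_frame("side");t=f["pixels"][:,:,::-1]
cv2.imwrite("pics/p_side.png",cv2.resize(t[200:280,290:390],None,fx=7.5,fy=7,interpolation=cv2.INTER_CUBIC))
E
```

```text
15.15 [ 0.54885604 -0.06868095  0.04052458] [0.09386437 0.18127932 0.52106025]
```

View pics/p_z.png

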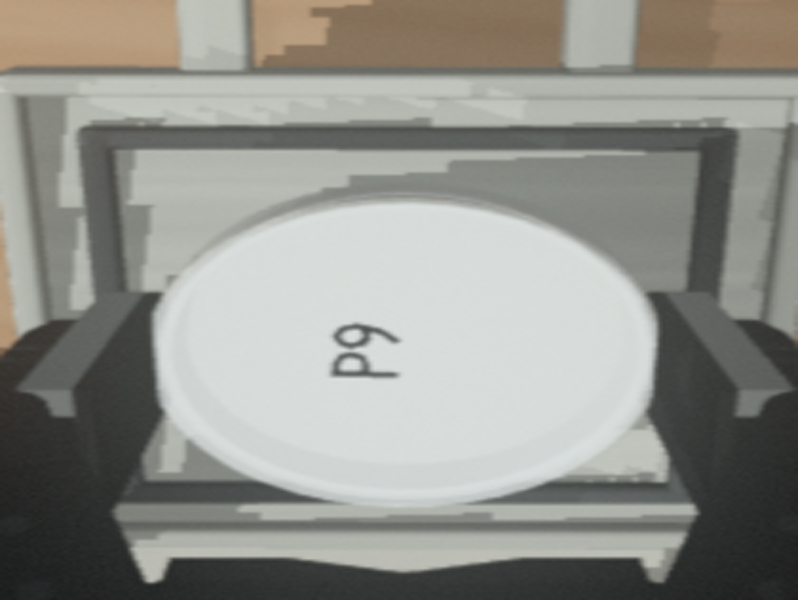

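View pics/p_side.png

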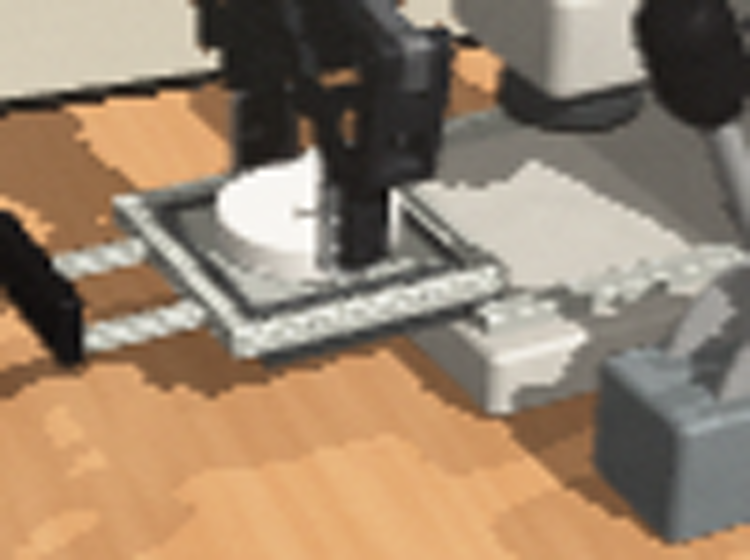

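```bash
python3 - <<'E'
from h import *
s=([0.5488,-0.0687,0.0405],[-0.217,3.134,0]);c=wcam(*s)
y=.1354;ex=np.array([np.cos(y),np.sin(y)]);ey=np.array([-ex[1],ex[0]])
u=lambda x,yy:(210+x/3.8,130+yy/2.5)
for z in(.0545,.0565):
    a=plane(c,u(406,203),z)[:2]@ex;b=plane(c,u(406,503),z)[:2]@ex;print("lid",z,a,b,b-a,(a+b)/2)
print("fence front inner floor",plane(c,u(406,150),.039)[:2]@ex+.034,"back inner", plane(c,u(406,482),.039)[:2]@ex-.034, "top",plane(c,u(406,482),.042)[:2]@ex-.034)
l=plane(c,u(120,250),.039)[:2]@ey;r=plane(c,u(695,250),.039)[:2]@ey;print(l,r,r-l,(l+r)/2, "tcp",np.array(s[0][:2])@ey,np.array(s[0][:2])@ex)
l=plane(c,u(155,350),.0545)[:2]@ey;r=plane(c,u(657,350),.0545)[:2]@ey;print("lid",l,r,(l+r)/2)
E
```

```text
lid 0.0545 0.5058317217390566 0.5628669281657185 0.05703520642666193 0.5343493249523875
lid 0.0565 0.5052107213948058 0.561367146534975 0.056156425140169164 0.5332889339648904
fence front inner floor 0.5346975213667539 back inner 0.535551594701301 top 0.5334038863939189
-0.17632594521619196 -0.10614939859344337 0.0701765466227486 -0.14123767190481767 tcp -0.14215189689231617 0.5345034782018881
lid -0.16980917899715706 -0.11311477606416476 -0.14146197753066092
```

Request:
play_rows(rows=[{"travel":[0,0,-0.7],"angular":[0,0,0],"gripper":60},{"travel":[0,0,-1],"angular":[0,0,0],"gripper":60},{"travel":[0,0,-1],"angular":[0,0,0],"gripper":72},{"travel":[0,0,-1],"angular":[0,0,0],"gripper":80},{"travel":[0,0,-1],"angular":[0,0,0],"gripper":90}])

```text
clock: 15.7
ee_pos: [0.5488, -0.0687, 0.0394]
eef_rot: [0.216, -3.134, -0.0]
wrist_force: [0.8, -0.5, 0.3]
gripper_width: 0.0768
```

Request:
play_rows(rows=[{"travel":[0,0,0],"angular":[0,0,0],"gripper":100},{"travel":[0,0,8],"angular":[0,0,0],"gripper":100},{"travel":[0,0,25],"angular":[0,0,0],"gripper":100},{"travel":[-10,0,55],"angular":[0,0,0],"gripper":100},{"travel":[-40,0,80],"angular":[0,0,0],"gripper":100}])

```text
clock: 16.2
ee_pos: [0.5102, -0.069, 0.1209]
eef_rot: [-0.217, 3.133, -0.001]
wrist_force: [1.1, -0.1, 1.1]
gripper_width: 0.0855
```

```bash
python3 - <<'E'
from workcell import arm
from h import *
f=arm.grab_frame("wrist");s=arm.observe();print(s["clock"],s["ee_pos"],s["wrist_force"],s["joint_positions"].round(2))
im=f["pixels"][:,:,::-1].copy();cv2.imwrite("pics/q_w.png",im)
f=arm.grab_frame("side");t=f["pixels"][:,:,::-1]
cv2.imwrite("pics/q_side.png",cv2.resize(t[200:280,290:390],None,fx=7.5,fy=7,interpolation=cv2.INTER_CUBIC))
E
```

```text
16.25 [ 0.50618547 -0.06854007  0.12446339] [-1.41620607  0.85058749  2.23173509] [-0.3   0.25 -0.28  1.05 -0.   -0.44]
```

View pics/q_w.png

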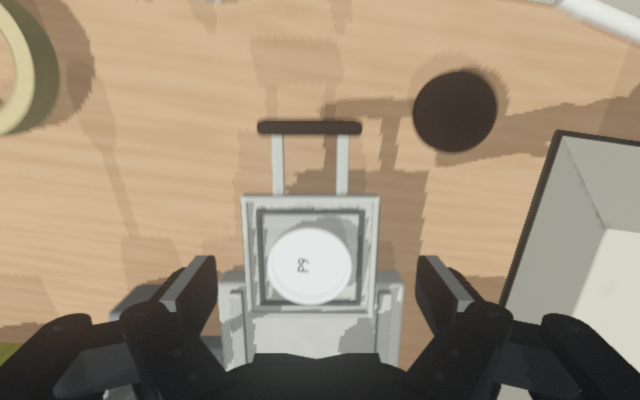

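View pics/q_side.png

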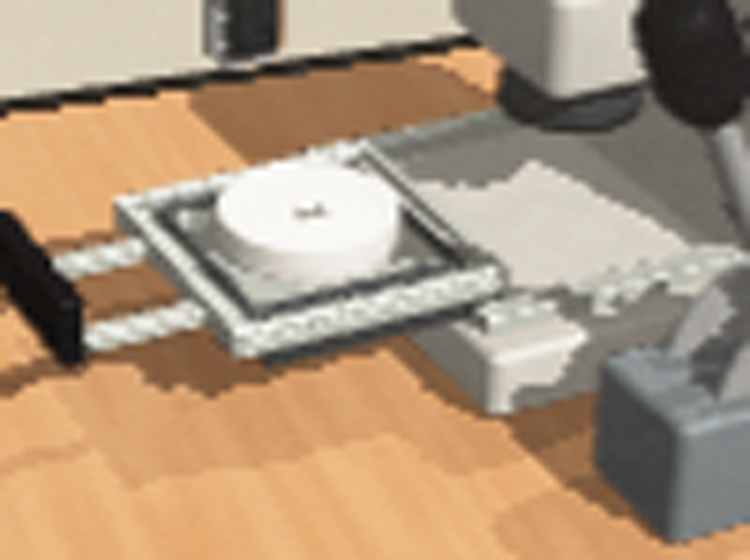

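Request:
play_rows(rows=[{"travel":[-25,-5,0],"angular":[0,0,0],"gripper":0},{"travel":[-58,-11,0],"angular":[0,0,0],"gripper":0},{"travel":[-80,-16,0],"angular":[0,0,0],"gripper":0},{"travel":[-83,-16,-25],"angular":[0,0,0],"gripper":0},{"travel":[-83,-16,-50],"angular":[0,0,0],"gripper":0}])

```text
clock: 16.8
ee_pos: [0.426, -0.0851, 0.0695]
eef_rot: [-0.215, 3.132, -0.002]
wrist_force: [0.1, -0.8, -0.2]
gripper_width: 0.0122
```

```bash
python3 - <<'E'
from workcell import arm
from h import *
f=arm.grab_frame("wrist");s=arm.observe();print(s["clock"],s["ee_pos"],s["gripper_width"])
im=f["pixels"][:,:,::-1].copy();cv2.imwrite("pics/r_w.png",im)
E
```

```text
16.85 [ 0.42430275 -0.08432762  0.0658389 ] 0.004290060695889879
```

View pics/r_w.png

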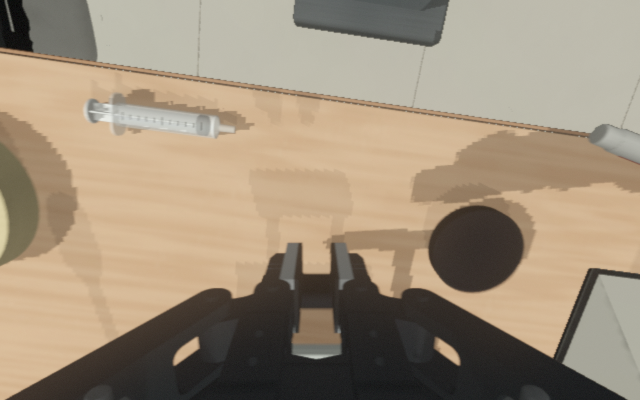

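Request:
play_rows(rows=[{"travel":[0,0,-14],"angular":[0,0,0],"gripper":0},{"travel":[0,0,-26],"angular":[0,0,0],"gripper":0},{"travel":[2,0,-28],"angular":[0,0,0],"gripper":0},{"travel":[6,1,-28],"angular":[0,0,0],"gripper":0},{"travel":[12,2,-28],"angular":[0,0,0],"gripper":0}])

```text
clock: 17.35
ee_pos: [0.4386, -0.0828, 0.0421]
eef_rot: [-0.216, 3.133, -0.0]
wrist_force: [0.6, -1.0, 0.1]
gripper_width: -0.0001
```

Request:
play_rows(rows=[{"travel":[7,1,0],"angular":[0,0,0],"gripper":0},{"travel":[16,2,0],"angular":[0,0,0],"gripper":0},{"travel":[26,3.5,0],"angular":[0,0,0],"gripper":0},{"travel":[36,5,0],"angular":[0,0,0],"gripper":0},{"travel":[46,6,0],"angular":[0,0,0],"gripper":0}])

```text
clock: 17.85
ee_pos: [0.4847, -0.0764, 0.0415]
eef_rot: [0.217, -3.134, -0.0]
wrist_force: [-1.6, 0.2, 2.2]
gripper_width: 0.0001
```

```bash
python3 - <<'E'
from workcell import arm
from h import *
f=arm.grab_frame("side");t=f["pixels"][:,:,::-1];print(arm.observe()["wrist_force"])
cv2.imwrite("pics/s_side.png",cv2.resize(t[160:290,270:430],None,fx=4.6,fy=4.6,interpolation=cv2.INTER_CUBIC))
E
```

```text
[ 2.39601438 -0.27891869 -0.74309066]
```

View pics/s_side.png

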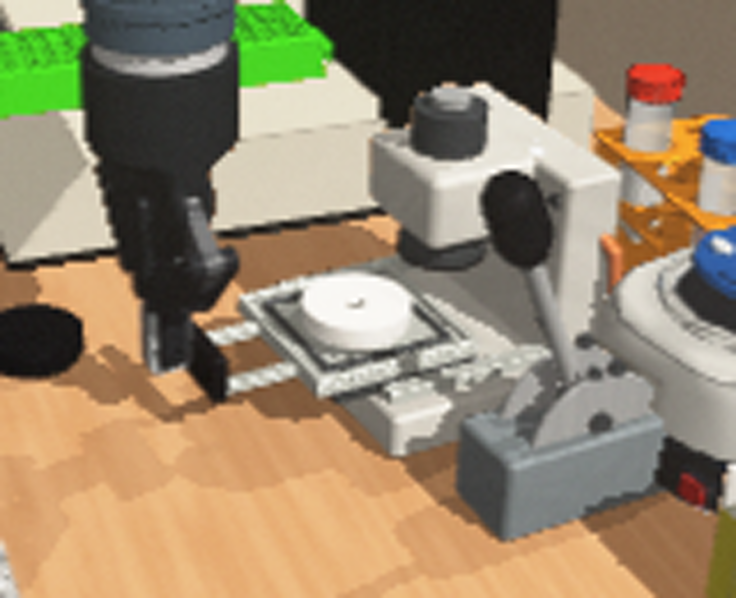

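Request:
play_rows(rows=[{"travel":[10,1.3,0],"angular":[0,0,0],"gripper":0},{"travel":[20,2.7,0],"angular":[0,0,0],"gripper":0},{"travel":[29,4,0],"angular":[0,0,0],"gripper":0},{"travel":[36,5,0],"angular":[0,0,0],"gripper":0},{"travel":[41,5.6,0],"angular":[0,0,0],"gripper":0}])

```text
clock: 18.4
ee_pos: [0.5254, -0.0709, 0.0413]
eef_rot: [0.217, -3.134, -0.0]
wrist_force: [-2.6, -0.4, -0.5]
gripper_width: -0.0001
```

Request:
play_rows(rows=[{"travel":[3,0.4,0],"angular":[0,0,0],"gripper":0},{"travel":[6,0.8,0],"angular":[0,0,0],"gripper":0},{"travel":[8,1.1,0],"angular":[0,0,0],"gripper":0},{"travel":[10,1.3,0],"angular":[0,0,0],"gripper":0},{"travel":[11,1.5,0],"angular":[0,0,0],"gripper":0}])

```text
clock: 18.9
ee_pos: [0.5355, -0.0696, 0.0414]
eef_rot: [0.216, -3.133, -0.0]
wrist_force: [-6.3, -1.7, 2.7]
gripper_width: -0.0001
```

Force starts rising at the stop; a little further.

Request:
play_rows(rows=[{"travel":[1,0.1,0],"angular":[0,0,0],"gripper":0},{"travel":[2,0.3,0],"angular":[0,0,0],"gripper":0},{"travel":[3,0.4,0],"angular":[0,0,0],"gripper":0},{"travel":[3,0.4,0],"angular":[0,0,0],"gripper":0},{"travel":[3,0.4,0],"angular":[0,0,0],"gripper":0}])

```text
clock: 19.4
ee_pos: [0.5355, -0.0695, 0.0414]
eef_rot: [0.215, -3.128, 0.001]
wrist_force: [-17.3, -3.6, 9.1]
gripper_width: -0.0002
```

Request:
play_rows(rows=[{"travel":[-8,-1,0],"angular":[0,0,0],"gripper":0},{"travel":[-25,-3,10],"angular":[0,0,0],"gripper":0},{"travel":[-55,-10,45],"angular":[0,0,0],"gripper":0},{"travel":[-72,-35,85],"angular":[0,0,0],"gripper":0},{"travel":[-75,-60,115],"angular":[0,0,0],"gripper":0}])

```text
clock: 19.9
ee_pos: [0.4628, -0.1294, 0.1592]
eef_rot: [-0.218, 3.132, -0.002]
wrist_force: [1.3, -0.7, -0.4]
gripper_width: 0.0001
```

Request:
play_rows(rows=[{"travel":[0,-20,20],"angular":[0,0,0],"gripper":0},{"travel":[0,-40,40],"angular":[0,0,0],"gripper":0},{"travel":[0,-45,48],"angular":[0,0,0],"gripper":0},{"travel":[0,-45,50],"angular":[0,0,0],"gripper":0},{"travel":[0,-45,50],"angular":[0,0,0],"gripper":0}])

```text
clock: 20.4
ee_pos: [0.4637, -0.1737, 0.2061]
eef_rot: [-0.217, 3.134, 0.001]
wrist_force: [-0.4, -0.4, 0.1]
gripper_width: -0.0001
```

```bash
python3 - <<'E'
from workcell import arm
from h import *
f=arm.grab_frame("wrist");s=arm.observe();print(s["clock"],s["ee_pos"],s["eef_rot"],s["joint_positions"].round(2))
im=f["pixels"][:,:,::-1].copy();cv2.imwrite("pics/t_w.png",im);np.savez("t.npz",K=f["K"],r=f["rvec"],t=f["tvec"])
f=arm.grab_frame("side");t=f["pixels"][:,:,::-1];cv2.imwrite("pics/t_sfull.png",t)
cv2.imwrite("pics/t_side.png",cv2.resize(t[160:290,270:430],None,fx=4.6,fy=4.6,interpolation=cv2.INTER_CUBIC))
for cc in("wrist","side"):
  for t in ["lever_knob","lever_pivot","tray_handle"]:
    print(cc,t,[(q["uv"],round(q["confidence"],2)) for q in arm.landmark_of(cc,t)])
E
```

```text
20.45 [ 0.4636118  -0.17337778  0.20571822] [ 2.17298178e-01 -3.13341720e+00 -1.24160076e-03] [-0.53  0.17 -0.15  1.24  0.   -0.67]
wrist lever_knob []
wrist lever_pivot []
wrist tray_handle [([412.8, 287.5], 0.79)]
side lever_knob [([381.0, 207.5], 0.96)]
side lever_pivot [([394.3, 248.3], 0.57), ([367.0, 222.7], 0.55)]
side tray_handle [([333.1, 225.1], 0.85)]
```

View pics/t_w.png

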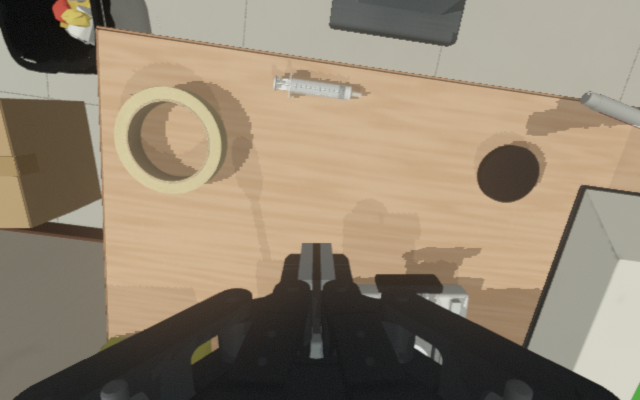

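View pics/t_side.png

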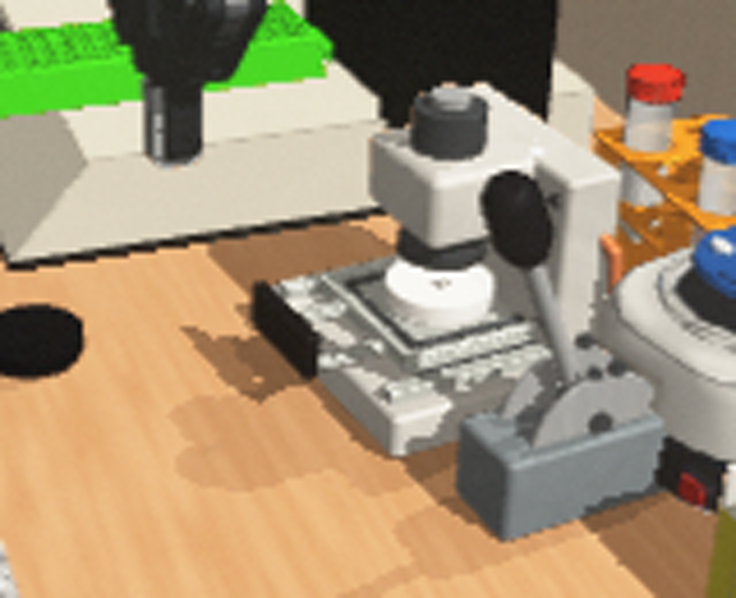

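```bash
python3 - <<'E'
from h import *
from fit import W
y=.1354;o=np.array([.6445,-.0555])
ex=np.array([np.cos(y),np.sin(y)]);ey=np.array([-ex[1],ex[0]])
def loc(p): d=p[:2]-o; return d@ex,d@ey
for z in(.155,.165,.175): print(z,"top",loc(plane("top",(370,155.8),z)),"wr",loc(plane(W,(219,347),z)),"side",loc(plane("side",(381.5,206.5),z)))
L=lambda x,yy:o+ex*x+ey*yy
print("start",L(-.09,-.13),"end",L(.0124,-.13),L(.02,-.13))
for uv in [(362,133),(340,75),(385,75),(337,110)]: print(uv,plane("top",uv,.1),plane("top",uv,.2))
E
```

```text
[ 0.6436 -0.0565  0.1334  0.0966  0.0319]
[['press' '0.4' '1.4']
 ['tray_seat' '1.6' '-2.3']
 ['tray_handle' '2.6' '2.8']
 ['lever_knob' '1.8' '-0.2']
 ['lever_pivot' '2.4' '2.1']
 ['press' '-0.8' '-1.1']
 ['tray_seat' '1.8' '-1.4']
 ['tray_handle' '-2.6' '-0.5']
 ['lever_knob' '0.4' '1.0']
 ['lever_pivot' '-2.2' '-1.5']
 ['tray_seat' '-0.8' '-1.7']
 ['tray_handle' '1.1' '1.2']
 ['lever_pivot' '0.0' '1.5']
 ['press' '1.0' '0.7']]
{'press': array([ 0.644, -0.057,  0.   ]), 'tray_seat': array([ 0.548, -0.069,  0.039]), 'tray_handle': array([ 0.455, -0.082,  0.059]), 'lever_pivot': array([ 0.661, -0.185,  0.05 ]), 'lever_knob': array([ 0.618, -0.191,  0.162])}
[ 0.54973406 -0.06755186  0.039     ] rim corners [array([ 0.5087, -0.1237]), array([ 0.4963, -0.0291])]
handle ends [array([ 0.4538, -0.1146]), array([ 0.4475, -0.0531])] front corners base top of tray
dish w [ 0.57225913 -0.33157972  0.015     ] top [ 0.57377281 -0.3265183   0.015     ] base [ 0.57165262 -0.33291671  0.        ]
0.155 top (np.float64(-0.042331013043859986), np.float64(-0.12850888411618266)) wr (np.float64(-0.041
[... 309 characters left out ...]
836846), np.float64(-0.13304558457882584))
0.175 top (np.float64(-0.046842432298885184), np.float64(-0.1261122974838377)) wr (np.float64(-0.0576510739949254), np.float64(-0.12514382008345695)) side (np.float64(-0.05975627952891455), np.float64(-0.14863889361059665))
start [ 0.572872   -0.19645896] end [ 0.67433477 -0.18263633] [ 0.68186521 -0.18161043]
(362, 133) [ 0.69430686 -0.17303417  0.1       ] [ 0.66513543 -0.16593694  0.2       ]
(340, 75) [ 0.85420785 -0.11543108  0.1       ] [ 0.81144621 -0.11322962  0.2       ]
(385, 75) [ 0.85391314 -0.2354967   0.1       ] [ 0.81117655 -0.2230907   0.2       ]
(337, 110) [ 0.75703376 -0.10744415  0.1       ] [ 0.72253108 -0.10592151  0.2       ]
```

Request:
play_rows(rows=[{"travel":[30,-8,-12],"angular":[0,0,0],"gripper":0},{"travel":[65,-16,-28],"angular":[0,0,0],"gripper":0},{"travel":[93,-21,-42],"angular":[0,0,0],"gripper":0},{"travel":[105,-22,-48],"angular":[0,0,0],"gripper":0},{"travel":[109,-22,-50],"angular":[0,0,0],"gripper":0}])

```text
clock: 21.3
ee_pos: [0.5732, -0.1959, 0.1552]
eef_rot: [0.217, -3.132, -0.002]
wrist_force: [-0.2, 0.6, 0.6]
gripper_width: -0.0001
```

```bash
python3 - <<'E'
from workcell import arm
from h import *
f=arm.grab_frame("side");s=arm.observe();print(s["clock"],s["ee_pos"],s["wrist_force"]);t=f["pixels"][:,:,::-1]
cv2.imwrite("pics/u_side.png",cv2.resize(t[150:290,290:450],None,fx=4.6,fy=4.2,interpolation=cv2.INTER_CUBIC))
f=arm.grab_frame("top");t=f["pixels"][:,:,::-1]
cv2.imwrite("pics/u_top.png",cv2.resize(t[90:240,270:430],None,fx=4.6,fy=3.9,interpolation=cv2.INTER_CUBIC))
E
```

```text
21.35 [ 0.57301404 -0.19585365  0.15556663] [ 0.24951848 -0.43514904 -0.16589295]
```

View pics/u_side.png

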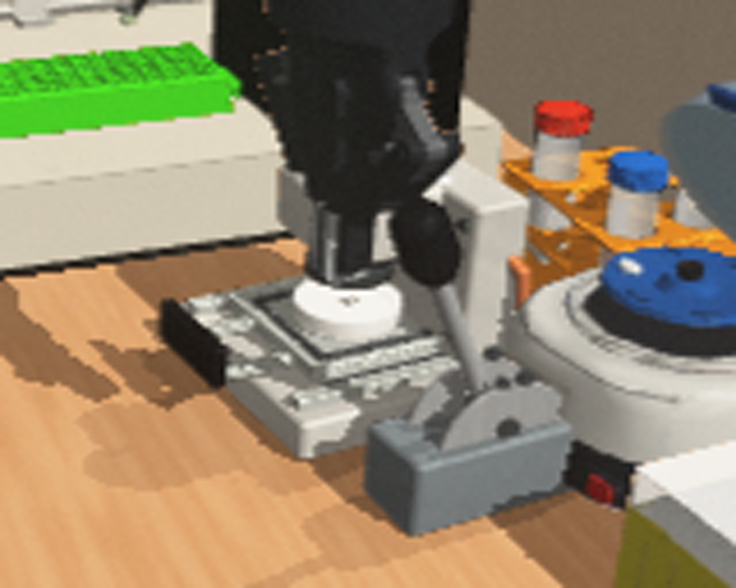

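View pics/u_top.png

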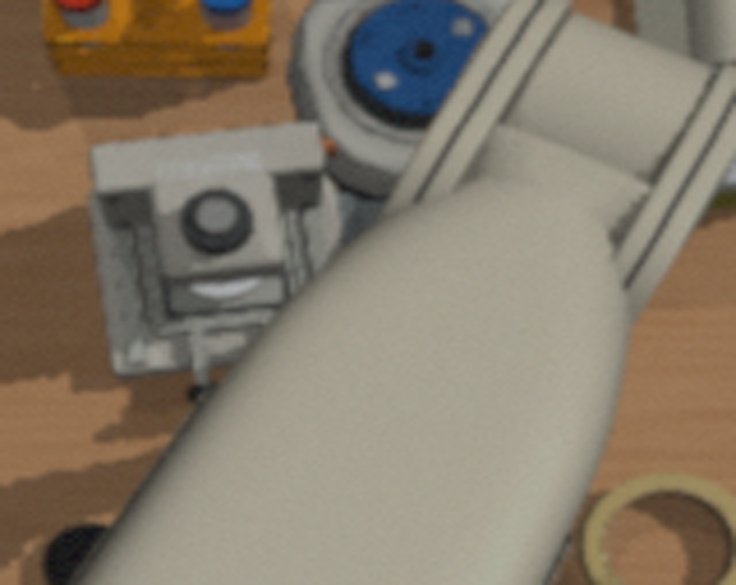

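Request:
play_rows(rows=[{"travel":[10,1.4,0],"angular":[0,0,0],"gripper":0},{"travel":[20,2.7,0],"angular":[0,0,0],"gripper":0},{"travel":[30,4,0],"angular":[0,0,0],"gripper":0},{"travel":[40,5.4,0],"angular":[0,0,0],"gripper":0},{"travel":[50,6.8,0],"angular":[0,0,0],"gripper":0}])

```text
clock: 21.9
ee_pos: [0.6236, -0.1893, 0.1567]
eef_rot: [-0.217, 3.134, -0.0]
wrist_force: [-3.2, -1.0, 2.1]
gripper_width: -0.0
```

Request:
play_rows(rows=[{"travel":[8,1.1,0],"angular":[0,0,0],"gripper":0},{"travel":[16,2.2,0],"angular":[0,0,0],"gripper":0},{"travel":[24,3.2,0],"angular":[0,0,0],"gripper":0},{"travel":[30,4,0],"angular":[0,0,0],"gripper":0},{"travel":[36,4.9,0],"angular":[0,0,0],"gripper":0}])

```text
clock: 22.4
ee_pos: [0.6584, -0.1845, 0.1563]
eef_rot: [0.216, -3.132, 0.0]
wrist_force: [-7.5, -0.7, 0.4]
gripper_width: -0.0
```

```bash
python3 - <<'E'
from workcell import arm
from h import *
f=arm.grab_frame("side");s=arm.observe();print(s["clock"],s["ee_pos"],s["wrist_force"]);t=f["pixels"][:,:,::-1]
cv2.imwrite("pics/v_side.png",cv2.resize(t[150:290,290:450],None,fx=4.6,fy=4.2,interpolation=cv2.INTER_CUBIC))
E
```

```text
22.45 [ 0.65942522 -0.18432258  0.15605431] [-0.72417219  0.50672518 -0.12085422]
```

View pics/v_side.png

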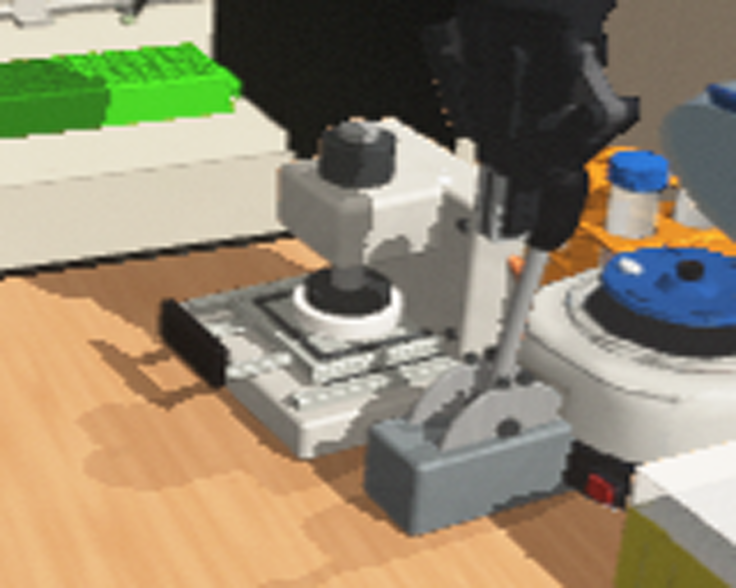

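Request:
play_rows(rows=[{"travel":[4,0.5,0],"angular":[0,0,0],"gripper":0},{"travel":[8,1.1,0],"angular":[0,0,0],"gripper":0},{"travel":[11,1.5,0],"angular":[0,0,0],"gripper":0},{"travel":[14,1.9,0],"angular":[0,0,0],"gripper":0},{"travel":[16,2.2,0],"angular":[0,0,0],"gripper":0}])

```text
clock: 22.95
ee_pos: [0.6746, -0.1823, 0.1561]
eef_rot: [0.216, -3.133, -0.0]
wrist_force: [-2.9, -0.8, -1.6]
gripper_width: -0.0001
```

Request:
play_rows(rows=[{"travel":[1.5,0.2,0],"angular":[0,0,0],"gripper":0},{"travel":[3,0.4,0],"angular":[0,0,0],"gripper":0},{"travel":[4,0.5,0],"angular":[0,0,0],"gripper":0},{"travel":[5,0.7,0],"angular":[0,0,0],"gripper":0},{"travel":[5,0.7,0],"angular":[0,0,0],"gripper":0}])

```text
clock: 23.45
ee_pos: [0.6771, -0.1819, 0.156]
eef_rot: [0.215, -3.128, -0.0]
wrist_force: [-14.5, -1.9, 0.5]
gripper_width: -0.0004
```

```bash
python3 - <<'E'
from workcell import arm
from h import *
f=arm.grab_frame("side");s=arm.observe();print(s["clock"],s["ee_pos"],s["wrist_force"]);t=f["pixels"][:,:,::-1]
cv2.imwrite("pics/w_side.png",cv2.resize(t[150:290,290:450],None,fx=4.6,fy=4.2,interpolation=cv2.INTER_CUBIC))
print([(q["uv"],q["confidence"]) for q in arm.landmark_of("side","lever_knob")])
m=lambda l:press([.6445,-.0555,.1354,0,l])["lever_knob"]
for l in(0,.5,.6,.65,.7,.75): print(l,proj("side",m(l)))
E
```

```text
23.5 [ 0.67709447 -0.18193524  0.15602842] [-14.98246626  -1.4253423    0.48975102]
[([419.4, 198.2], 0.9)]
0 [[381.1810818  207.64501062]]
0.5 [[405.13329116 198.2128826 ]]
0.6 [[409.64827269 197.88832295]]
0.65 [[411.82752586 197.92265789]]
0.7 [[413.94683506 198.08620751]]
0.75 [[416.0007581  198.37706643]]
```

View pics/w_side.png

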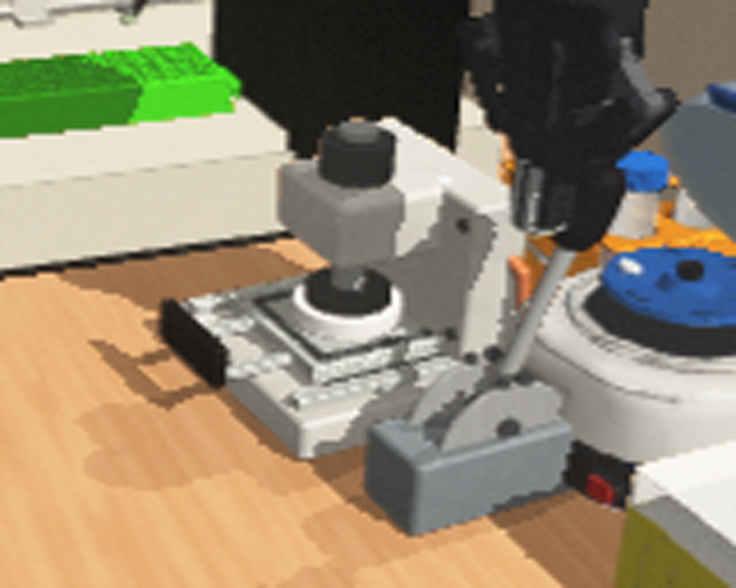

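Request:
play_rows(rows=[{"travel":[1,0.1,0],"angular":[0,0,0],"gripper":0},{"travel":[2,0.3,0],"angular":[0,0,0],"gripper":0},{"travel":[3,0.4,0],"angular":[0,0,0],"gripper":0},{"travel":[3,0.4,0],"angular":[0,0,0],"gripper":0},{"travel":[3,0.4,0],"angular":[0,0,0],"gripper":0}])

```text
clock: 24.05
ee_pos: [0.6775, -0.1818, 0.1559]
eef_rot: [0.213, -3.123, -0.0]
wrist_force: [-28.5, -2.1, 6.8]
gripper_width: -0.0002
```

End stop confirmed (28 N, only 0.4 mm motion). Back away.

Request:
play_rows(rows=[{"travel":[-8,-1,0],"angular":[0,0,0],"gripper":0},{"travel":[-25,-3.4,0],"angular":[0,0,0],"gripper":0},{"travel":[-60,-8,10],"angular":[0,0,0],"gripper":0},{"travel":[-100,-13,30],"angular":[0,0,0],"gripper":0},{"travel":[-145,-20,50],"angular":[0,0,0],"gripper":0}])

```text
clock: 24.55
ee_pos: [0.5372, -0.2011, 0.2068]
eef_rot: [-0.218, 3.133, -0.0]
wrist_force: [0.2, -0.6, 1.2]
gripper_width: -0.0003
```

Request:
play_rows(rows=[{"travel":[-35,-20,15],"angular":[0,0,0],"gripper":0},{"travel":[-60,-40,30],"angular":[0,0,0],"gripper":0},{"travel":[-75,-50,40],"angular":[0,0,0],"gripper":0},{"travel":[-80,-55,45],"angular":[0,0,0],"gripper":0},{"travel":[-80,-55,45],"angular":[0,0,0],"gripper":0}])

```text
clock: 25.05
ee_pos: [0.4581, -0.2569, 0.2524]
eef_rot: [-0.215, 3.132, -0.002]
wrist_force: [-0.2, -0.1, 0.7]
gripper_width: -0.0001
```

```bash
python3 - <<'E'
from workcell import arm
from h import *
f=arm.grab_frame("side");s=arm.observe();print(s["clock"],s["ee_pos"],s["wrist_force"]);t=f["pixels"][:,:,::-1]
cv2.imwrite("pics/x_side.png",cv2.resize(t[150:290,290:450],None,fx=4.6,fy=4.2,interpolation=cv2.INTER_CUBIC))
print([(q["uv"],q["confidence"]) for q in arm.landmark_of("side","lever_knob")])
f=arm.grab_frame("top");t=f["pixels"][:,:,::-1]
cv2.imwrite("pics/x_top.png",cv2.resize(t[90:290,220:460],None,fx=3.3,fy=3,interpolation=cv2.INTER_CUBIC))
print([(q["uv"],q["confidence"]) for q in arm.landmark_of("top","lever_knob")])
for l in (.6,.7,.75): print(proj("top",press([.6445,-.0555,.1354,0,l])["lever_knob"]))
E
```

```text
25.1 [ 0.45834348 -0.25634338  0.25161863] [-0.98784659  0.01425524 -0.36675121]
[([416.6, 198.5], 0.64)]
[([365.2, 125.3], 0.57)]
[[367.16737374 128.65610003]]
[[366.39914    124.51746015]]
[[366.011108   122.56177912]]
```

View pics/x_side.png

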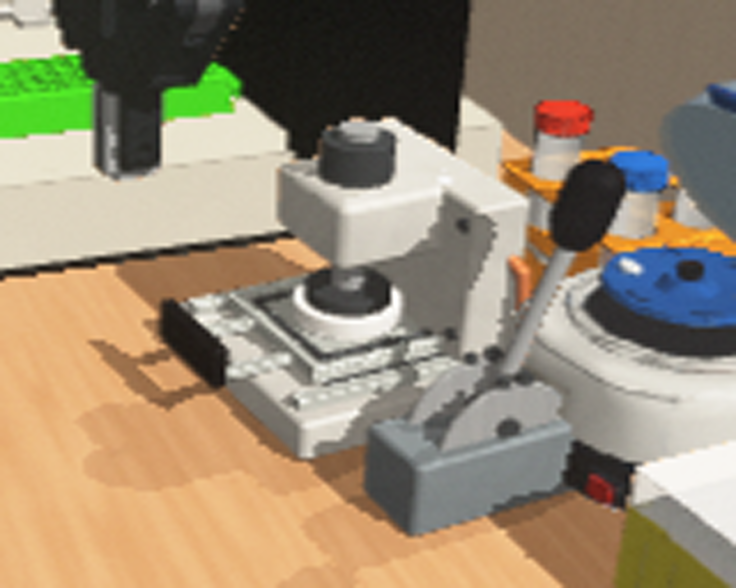

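View pics/x_top.png

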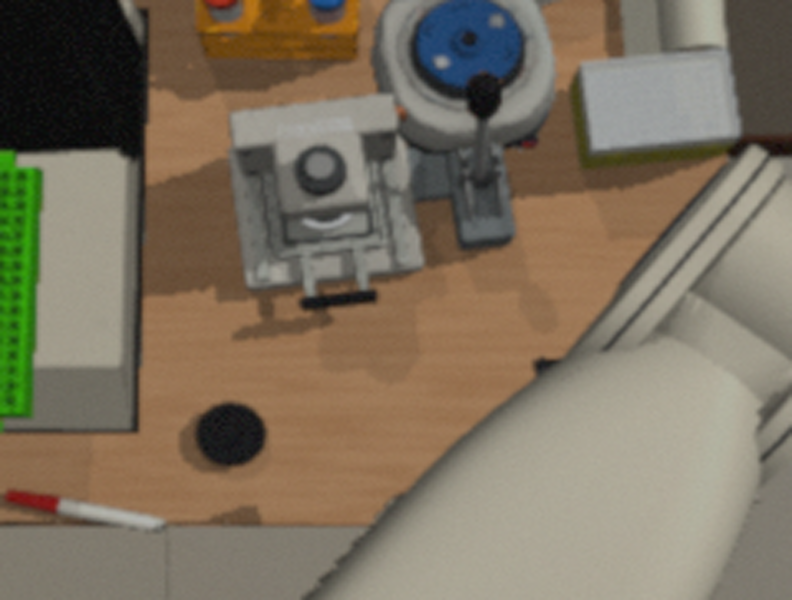

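```bash
python3 -c "
from workcell import arm
print(arm.close_job())"
```

```text
the job is handed in; nothing more can be done
None
```

The job is done and was handed in at about 25 s of the 70 s allowed. The white dish (marked "P9") stands flat inside the fence, the tray is fully home, and the lever sits in the float notch with the head resting on the dish.

**What went wrong on the way:** my first lift lost its grip because the fingers were too high on the rim. The dish stayed flat on the table but shifted about 9 mm. I measured it again and gripped it lower on the flats, at a 56 mm opening. It then stayed level to the tray, centred within about 1 mm.

**Last checks:**
- **Tray:** it was pushed until it stopped moving at 17 N. After that, the pictures show it home with the dish flat under the head.
- **Lever:** the push force dropped away partway, and I took that to be the snap past the detent. It then met a hard stop at 28 N with only 0.4 mm of movement. With the arm withdrawn, the knob in both camera views matches an angle of 0.75. The network's own point in the top view was about 3 px off that, which would be roughly 0.68, but the visible knob fits 0.75.
- **Head:** the side picture shows it resting on the level dish. I did not measure how far it had sunk.
- **Bystanders:** the tape roll, marker, syringe and black look-alike were never touched. The arm hid the tape roll and syringe in the final top picture, so I did not confirm those two at the very end.

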